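# Reverse the row of enamel pans onto the serving board

### The job

The guests sit on the other side, so move the four small enamel pans from the drying rack into the trays of the wooden serving board in reverse order: the pan that stood nearest the rack's black end goes into the tray farthest from the board's black end, and so on through the row. Turn each pan so that its outline matches its tray and it sits flat on the tray floor. Keep the pans upright, set them down rather than dropping them, and let go of them all.

Things in the scene. Friction and masses are not known exactly. Their poses are not given: they have to be found in the camera images.
- drying_rack: fixed flat aluminium rack with dark ribs, 100 x 356 mm, 12 mm high. Origin on the table under the middle of its row of four mats, z up, y along the row towards the end with a 16 mm wide black band (roughly the robot's left). The mats' centres lie at y = -126, -42, +42, +126 mm, x = 0.
- serving_board: wooden board, 100 x 356 mm, 12 mm high, with four fixed white trays in a row, centres at y = -126, -42, +42, +126 mm, x = 0, each 54 (x) by 77.5 mm (y) inside, inner floor 15 mm and rim 23 mm above the table, walls 3 mm. Origin on the table under the row's middle, z up, y along the row towards the end with a black band (robot's left). Pans fit only long side along y.
- pan_red: loose small oblong open enamel pan, white outside with red rim and red inside floor, about 140 g, 46 mm (x) by 70 mm (y), 36 mm high, straight walls 4 mm thick. Origin at the centre of its underside, z up, long side along y. At the start it stands on the red mat on the drying rack (underside 15 mm above the table), turned up to 0.3 rad from the row.
- pan_yellow: loose small oblong open enamel pan, white outside with yellow rim and yellow inside floor, about 140 g, 46 mm (x) by 70 mm (y), 36 mm high, straight walls 4 mm thick. Origin at the centre of its underside, z up, long side along y. At the start it stands on the yellow mat on the drying rack (underside 15 mm above the table), turned up to 0.3 rad from the row.
- pan_green: loose small oblong open enamel pan, white outside with green rim and green inside floor, about 140 g, 46 mm (x) by 70 mm (y), 36 mm high, straight walls 4 mm thick. Origin at the centre of its underside, z up, long side along y. At the start it stands on the green mat on the drying rack (underside 15 mm above the table), turned up to 0.3 rad from the row.
- pan_blue: loose small oblong open enamel pan, white outside with blue rim and blue inside floor, about 140 g, 46 mm (x) by 70 mm (y), 36 mm high, straight walls 4 mm thick. Origin at the centre of its underside, z up, long side along y. At the start it stands on the blue mat on the drying rack (underside 15 mm above the table), turned up to 0.3 rad from the row.
- mat_red: thin fixed red mat on the drying rack, 62 x 79 mm, 3 mm thick, sticking out around the red pan that starts on it; it stays there and so keeps showing where that pan stood. Origin at the centre of its underside, 12 mm above the table.
- mat_yellow: thin fixed yellow mat on the drying rack, 62 x 79 mm, 3 mm thick, sticking out around the yellow pan that starts on it; it stays there and so keeps showing where that pan stood. Origin at the centre of its underside, 12 mm above the table.
- mat_green: thin fixed green mat on the drying rack, 62 x 79 mm, 3 mm thick, sticking out around the green pan that starts on it; it stays there and so keeps showing where that pan stood. Origin at the centre of its underside, 12 mm above the table.
- mat_blue: thin fixed blue mat on the drying rack, 62 x 79 mm, 3 mm thick, sticking out around the blue pan that starts on it; it stays there and so keeps showing where that pan stood. Origin at the centre of its underside, 12 mm above the table.
There are look-alikes about, which are no part of the job. Leave any purple look-alike of the pan_green alone.

How it is judged:
At the end, for the whole second after the job is handed in: Each pan is in the tray mirroring its mat (mat at y on the rack, pan at -y on the board): within 8 mm of the tray centre in x and y, long side within 0.2 rad of the row, on the tray floor (underside under 19 mm over the table), level within 0.08 rad, released, at rest (((y of mat_red in the frame of drying_rack between -0.156 and -0.096 m and y of pan_red in the frame of serving_board between 0.118 and 0.134 m) or (y of mat_red in the frame of drying_rack between -0.072 and -0.012 m and y of pan_red in the frame of serving_board between 0.034 and 0.05 m) or (y of mat_red in the frame of drying_rack between 0.012 and 0.072 m and y of pan_red in the frame of serving_board between -0.05 and -0.034 m) or (y of mat_red in the frame of drying_rack between 0.096 and 0.156 m and y of pan_red in the frame of serving_board between -0.134 and -0.118 m)) and x of pan_red in the frame of serving_board between -0.008 and 0.008 m and z of pan_red in the frame of serving_board between 0.01 and 0.019 m and angle between the y axis of each of pan_red, pan_yellow, pan_green, pan_blue and the y axis of serving_board, either way round below 0.2 rad and angle between each of pan_red, pan_yellow, pan_green, pan_blue's own z axis and vertical below 0.08 rad and linear speed of each of pan_red, pan_yellow, pan_green, pan_blue below 0.02 m/s and contact force between the fingers and pan_red below 0.1 N and ((y of mat_yellow in the frame of drying_rack between -0.156 and -0.096 m and y of pan_yellow in the frame of serving_board between 0.118 and 0.134 m) or (y of mat_yellow in the frame of drying_rack between -0.072 and -0.012 m and y of pan_yellow in the frame of serving_board between 0.034 and 0.05 m) or (y of mat_yellow in the frame of drying_rack between 0.012 and 0.072 m and y of pan_yellow in the frame of serving_board between -0.05 and -0.034 m) or (y of mat_yellow in the frame of drying_rack between 0.096 and 0.156 m and y of pan_yellow in the frame of serving_board between -0.134 and -0.118 m)) and x of pan_yellow in the frame of serving_board between -0.008 and 0.008 m and z of pan_yellow in the frame of serving_board between 0.01 and 0.019 m and contact force between the fingers and pan_yellow below 0.1 N and ((y of mat_green in the frame of drying_rack between -0.156 and -0.096 m and y of pan_green in the frame of serving_board between 0.118 and 0.134 m) or (y of mat_green in the frame of drying_rack between -0.072 and -0.012 m and y of pan_green in the frame of serving_board between 0.034 and 0.05 m) or (y of mat_green in the frame of drying_rack between 0.012 and 0.072 m and y of pan_green in the frame of serving_board between -0.05 and -0.034 m) or (y of mat_green in the frame of drying_rack between 0.096 and 0.156 m and y of pan_green in the frame of serving_board between -0.134 and -0.118 m)) and x of pan_green in the frame of serving_board between -0.008 and 0.008 m and z of pan_green in the frame of serving_board between 0.01 and 0.019 m and contact force between the fingers and pan_green below 0.1 N and ((y of mat_blue in the frame of drying_rack between -0.156 and -0.096 m and y of pan_blue in the frame of serving_board between 0.118 and 0.134 m) or (y of mat_blue in the frame of drying_rack between -0.072 and -0.012 m and y of pan_blue in the frame of serving_board between 0.034 and 0.05 m) or (y of mat_blue in the frame of drying_rack between 0.012 and 0.072 m and y of pan_blue in the frame of serving_board between -0.05 and -0.034 m) or (y of mat_blue in the frame of drying_rack between 0.096 and 0.156 m and y of pan_blue in the frame of serving_board between -0.134 and -0.118 m)) and x of pan_blue in the frame of serving_board between -0.008 and 0.008 m and z of pan_blue in the frame of serving_board between 0.01 and 0.019 m and contact force between the fingers and pan_blue below 0.1 N); the robot touches nothing.
It fails at once if a pan is tipped by more than 0.6 rad (angle between any of pan_red, pan_yellow, pan_green, pan_blue's own z axis and vertical above 0.6 rad).
It fails at once if a pan is dropped (faster than 0.7 m/s with no finger on it, as from more than about 25 mm) ((linear speed of pan_red above 0.7 m/s and contact force between the fingers and pan_red below 0.05 N) or (linear speed of pan_yellow above 0.7 m/s and contact force between the fingers and pan_yellow below 0.05 N) or (linear speed of pan_green above 0.7 m/s and contact force between the fingers and pan_green below 0.05 N) or (linear speed of pan_blue above 0.7 m/s and contact force between the fingers and pan_blue below 0.05 N)).
It also fails if it takes over 96 s, if anything falls off the work surface, if the arm or the gripper's body presses on something with over 40 N, if the wrist force passes 120 N, or if a joint passes its speed limit or range.

### The arm

A 6-joint arm with a two-finger parallel gripper is mounted at the origin on the work surface. World frame = base frame: x ahead of the robot, y to its left, z up, the work surface at z = 0. Lengths are in m, angles in rad, forces in N, time in s.
With the tool pointing down it reaches from about 0.4 to 0.825 m from the base axis. Payload 7 kg.
Tool frame: the origin (TCP) lies on the centre line of the jaws, within the pads' length; the fingertips stand 25 mm ahead of it and the grasp point (between the pads) lies 6 mm ahead of it; z points along the fingers, y is the direction in which the jaws open and shut (so a half turn about z gives the same grasp; the last joint's range is limited). The gripper opens to 88 mm and grips with 3 to 60 N. Pads are 19 mm wide; open, the fingers measure 130 mm over their backs; the gripper's body (78 mm by 193 mm) begins 47 mm behind the grasp point.
Start: joints at [-0.907, 0.359, 0.012, 0, -1.224, -0.288], TCP at [0.248, -0.628, 0.252] pointing down, gripper open.
Joint ranges: [-3.07, 3.07], [-1.43, 2.12], [-1.02, 1.25], [-3.03, 1.67], [-3.05, -0], [-3.03, 3.03]. Speed limits (rad/s): [2.39, 2.39, 3.01, 3.14, 3.14, 3.14].

### API

Orientations are given as [roll, pitch, yaw] about the fixed x, y, z axes, in that order (R = Rz(yaw) Ry(pitch) Rx(roll)).
In Python, from station import * gives the robot as it stands. The module is installed in compiled form; this text tells all that it offers.
- The arm moves only by the tool step_arm, never from a script. Its argument "commands" is text: rows parted by semicolons, each of 6 numbers parted by spaces: the shift along the tool's x, y, z in mm, then the turn, a rotation vector about the tool's x, y, z in rad. A call has 1 to 8 rows; each row shifts and turns the commanded pose from where the row before left it, along the tool's axes as they then stand; what a row does not reach is not made up. A row lasts 1/8 s, in which the tool goes at most 62.5 mm and 10.7 degrees, less where a joint would pass 70% of its speed; a pose out of reach is approached as far as the arm can. A call is refused whole if a number of a shift passes 62.5 or a number of a turn 0.188, either way. A call with a gripper value outside its range is refused whole. "jaw" is the finger opening in mm, from 0 to 87.6, set as the call begins (left out, the last holds). The fingers move at their own pace and stop on an object; "grip_force" is the grip in N (left out, the last holds). Time passes only in rows, so rows that do not move let the fingers close. It gives the time, the measured TCP pose, the force and the opening at its end, in the units of the state.
- get_state(): the state, without advancing time (a new reading comes with each control period).
- grab_frame(name): name is "side" or "top" or "wrist"; returns a dict with "frame" (384x512x3 uint8, red, green, blue), "fovy" (degrees; the focal length in pixels is half the picture's height over the tangent of half this angle, whatever the lens; pixels are square), "cx", "cy" (the principal point, pixels), "rvec" (rotation vector, rad) and "tvec" (3), from world to camera coordinates, as OpenCV has them; the wrist camera has in their place "tool_from_camera" (4x4, takes a point from camera to tool coordinates, whose origin is the TCP and whose axes are the flange's). Camera axes: x right, y down, z forward; pixel columns grow to the right and rows downward; lengths in m; the calibration is good to about 2 mm. A picture is of the moment at which its call begins: read the wrist's pose just before it. There is no depth.
- job_done(): hands the job in, once; it reports no verdict.
Trained networks look in a picture, given as the dict that the camera call returned (one of the last four; its "shot" number tells which), for a name from the list of things; names that differ only in an ending like _2 or _b are one class to them, and where a whole thing is asked for, a point or a joint stands for the part that bears it (a point fixed in the world has none). Each returns a list of dicts, best first, with "conf" (0 to 1); they miss things now and then, are a little off and sometimes report something else, mostly with a low value. They report only what shows in the picture. A call takes as long as a camera call. They do not tell look-alikes from the thing itself.
- recognise(picture, name): "pixel" ([column, row] in pixels, amid what is visible of it).
The state is a dict: "t": time; "q": joint angles; "qd": joint speeds; "joint_efforts": joint torques, N m; "eef_pos": TCP position; "ee_rot": TCP orientation; "force": force on the tool from outside, world axes, zero at the start; "moment": the same for the moment, N m; "width": finger opening in m.
Only numpy, scipy, OpenCV 4.12 (cv2) and the standard library are available. Lean on these libraries where they do the work, as an engineer would, in place of code of your own. Each camera call takes 0.05 s, during which the arm holds its last target.

## Working session

There is one attempt and no reset: what is moved stays moved. The work goes in short steps, Python scripts to look and compute and a tool call to move; the robot and the scene stay as the last step left them, time stands still between calls to the robot, and variables do not carry over. Pictures are saved under pics/ and viewed, and the job is handed in when it is done.

Besides the shell and the picture viewer there is one more tool, called after "Call:" in YAML: its name, and indented under it one key for each argument. step_arm: Moves the arm, as the interface text tells. Its arguments: {"type":"object","properties":{"commands":{"type":"string"},"jaw":{"type":"number"},"grip_force":{"type":"number"}},"required":["commands"]}

```bash
mkdir -p pics && python3 - <<'E'
from station import *
import cv2
s=get_state(); print({k:(v if not hasattr(v,'round') else v) for k,v in s.items()})
for n in ("top","side","wrist"):
    f=grab_frame(n); cv2.imwrite(f"pics/{n}0.png",f["frame"][:,:,::-1])
    print(n,{k:v for k,v in f.items() if k!="frame"})
E
```

```text
{'t': 0.0, 'q': array([-9.06909081e-01,  3.59392717e-01,  1.10670822e-02, -3.42087961e-04,
       -1.22411179e+00, -2.88101752e-01]), 'qd': array([-0.00058108, -0.00271021, -0.00090704, -0.0009039 , -0.00021371,
       -0.000726  ]), 'joint_efforts': array([-1.57075365e-04, -5.82728863e+01,  2.93060786e+01,  6.99712381e+00,
        7.12120032e-03, -1.60877821e-04]), 'eef_pos': array([ 0.24753946, -0.62749077,  0.25062392]), 'ee_rot': array([ 3.13992782e+00, -1.58002085e-04, -2.76592353e+00]), 'force': array([-1.1596216 ,  0.09615698,  0.61234703]), 'moment': array([ 0.02425735, -0.01347102,  0.03355721]), 'width': 0.08776314756434488}
top {'fovy': 55.94554564031117, 'cx': 258.89849427367176, 'cy': 196.6913640366244, 'rvec': array([ 2.19410006, -2.19911725,  0.08751681]), 'tvec': array([0.00407596, 0.50060774, 0.85561133]), 'shot': 1}
side {'fovy': 56.85023031828816, 'cx': 257.900295446516, 'cy': 182.7478149202169, 'rvec': array([ 2.15546704, -0.26840918,  0.10764431]), 'tvec': array([-0.51799179,  0.10377303,  0.76919482]), 'shot': 2}
wrist {'fovy': 69.97481803393606, 'cx': 251.92194882746753, 'cy': 196.63738847434155, 'tool_from_camera': array([[-5.24711244e-04, -9.62588328e-01, -2.70967592e-01,
         7.41796547e-02],
       [ 9.99999861e-01, -4.92234819e-04, -1.87814637e-04,
        -8.33950659e-04],
       [ 4.74084936e-05, -2.70967653e-01,  9.62588452e-01,
        -1.33534384e-01],
       [ 0.00000000e+00,  0.00000000e+00,  0.00000000e+00,
         1.00000000e+00]]), 'shot': 3}
```

View pics/top0.png

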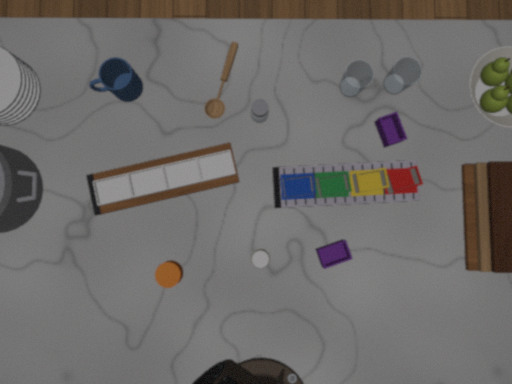

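View pics/side0.png

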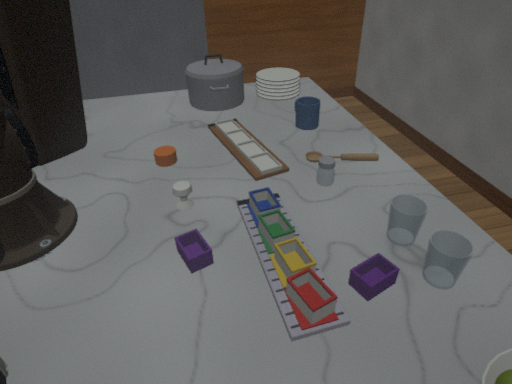

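View pics/wrist0.png

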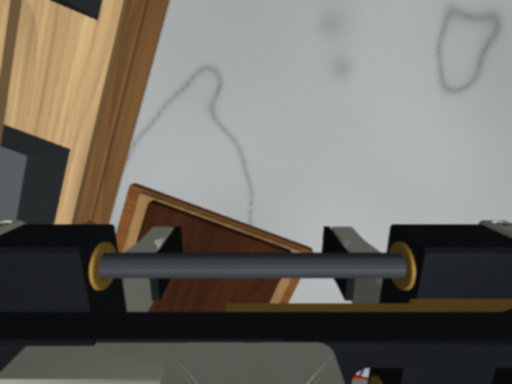

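The top view shows the rack with its black end on the left at (277,187): blue is nearest it, then green, yellow and red. The board's black end is at (95,194). Two purple look-alikes are off to the side. Next I'll measure.

```bash
cat > h.py <<'E'
from station import *
import numpy as np, cv2
from scipy.spatial.transform import Rotation as R
def K(f):
    F=f["frame"].shape[0]/2/np.tan(np.radians(f["fovy"])/2)
    return np.array([[F,0,f["cx"]],[0,F,f["cy"]],[0,0,1]])
def cam(f,s=None):
    if "rvec" in f:
        Rm=cv2.Rodrigues(f["rvec"])[0]; return Rm,np.array(f["tvec"])
    T=np.eye(4); T[:3,:3]=R.from_euler('xyz',s["ee_rot"]).as_matrix(); T[:3,3]=s["eef_pos"]
    C=np.linalg.inv(T@f["tool_from_camera"]); return C[:3,:3],C[:3,3]
def toplane(f,px,z,s=None):
    px=np.atleast_2d(px).astype(float); Rm,t=cam(f,s); k=K(f)
    d=np.c_[px,np.ones(len(px))]@np.linalg.inv(k).T@Rm
    c=-Rm.T@t
    return c+d*((z-c[2])/d[:,2])[:,None]
def proj(f,P,s=None):
    Rm,t=cam(f,s); q=np.atleast_2d(P)@Rm.T+t; q=q@K(f).T; return q[:,:2]/q[:,2:]
def crop(f,x0,y0,x1,y1,k,name):
    cv2.imwrite("pics/"+name,cv2.resize(f["frame"][y0:y1,x0:x1,::-1],None,fx=k,fy=k,interpolation=cv2.INTER_CUBIC))
E
python3 - <<'E'
from h import *
f=grab_frame("top")
np.save("top.npy",f,allow_pickle=True)
crop(f,265,150,435,220,4.7,"rack.png"); crop(f,80,135,250,225,4.7,"board.png")
for n in ("drying_rack","serving_board","pan_red","pan_yellow","pan_green","pan_blue","mat_red","mat_blue"):
    for r in recognise(f,n)[:3]: print(n,r["conf"],r["pixel"],toplane(f,r["pixel"],0.02).round(3))
E
```

```text
drying_rack 0.8 [332.1, 195.3] [[ 0.503 -0.173  0.02 ]]
drying_rack 0.72 [405.9, 177.3] [[ 0.547 -0.353  0.02 ]]
serving_board 0.72 [162.5, 176.5] [[0.549 0.234 0.02 ]]
pan_red 0.87 [401.3, 178.4] [[ 0.544 -0.342  0.02 ]]
pan_yellow 0.86 [368.0, 177.0] [[ 0.548 -0.261  0.02 ]]
pan_green 0.75 [331.6, 254.5] [[ 0.362 -0.17   0.02 ]]
pan_green 0.75 [390.2, 130.7] [[ 0.661 -0.318  0.02 ]]
pan_green 0.58 [329.6, 197.5] [[ 0.498 -0.167  0.02 ]]
pan_blue 0.86 [293.1, 186.6] [[ 0.525 -0.079  0.02 ]]
mat_red 0.72 [410.0, 188.8] [[ 0.519 -0.363  0.02 ]]
mat_blue 0.57 [283.4, 193.4] [[ 0.508 -0.056  0.02 ]]
```

```bash
ls pics
```

```text
board.png
rack.png
side0.png
top0.png
wrist0.png
```

View pics/rack.png

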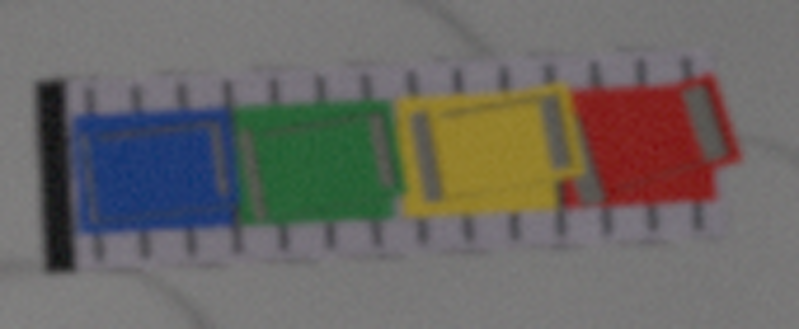

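View pics/board.png

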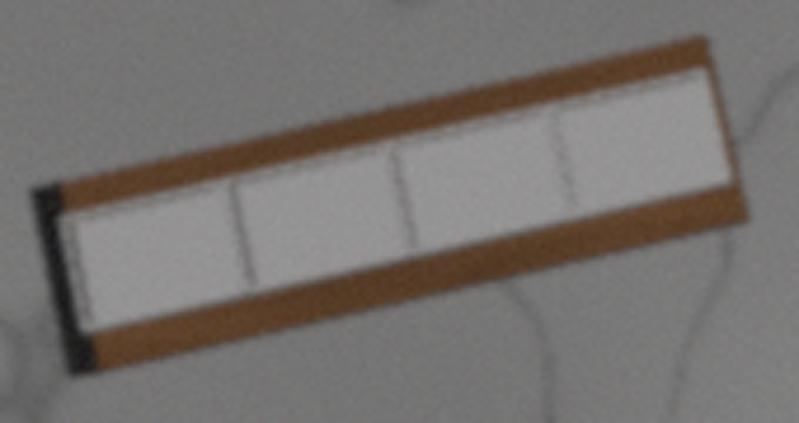

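```bash
cat >> h.py <<'E'
def plan(pos,yaw,n,s=None,tilt=True):
    """n rows from measured pose to target tool-down pose; prints rows"""
    s=s or get_state(); p=np.array(s["eef_pos"]); Rc=R.from_euler('xyz',s["ee_rot"])
    Rt=R.from_euler('xyz',[np.pi,0,yaw]); rv=(Rc.inv()*Rt).as_rotvec(); step=np.round(rv/n,4)
    out=[]
    for i in range(n):
        d=(np.array(pos)-p)/(n-i); sh=np.round(Rc.inv().apply(d)*1000,1)
        p=p+Rc.apply(sh/1000); Rc=Rc*R.from_rotvec(step)
        out.append(" ".join(f"{v:g}" for v in np.r_[sh,step]))
    for i in range(0,n,8): print("; ".join(out[i:i+8]))
E
python3 - <<'E'
from h import *
f=np.load("top.npy",allow_pickle=True).item()
def un(P,o): return (np.array(P,float)+.5)/4.7-.5+np.array(o)
b=toplane(f,un([(32,188),(707,36),(748,218),(72,375)],(80,135)),.012)
print(b.round(4),b.mean(0)); print(np.linalg.norm(b-np.roll(b,1,0),axis=1))
y=(b[0]+b[3]-b[1]-b[2])/2; print("yaw",np.arctan2(-y[0],y[1]))
r=toplane(f,un([(37,83),(712,52),(727,235),(48,270)],(265,150)),.012)
print(r.round(4),r.mean(0)); print(np.linalg.norm(r-np.roll(r,1,0),axis=1))
y=(r[0]+r[3]-r[1]-r[2])/2; print("yaw",np.arctan2(-y[0],y[1]))
print(toplane(f,un([(155,172),(318,160),(490,148),(648,145)],(265,150)),.051))
# shaker tops
print(toplane(f,[(260,110),(260,258)],.05))
print(get_state()["eef_pos"])
plan([.52,-.36,.22],-np.pi/2+.03,7)
E
```

```text
[[0.555  0.419  0.012 ]
 [0.6342 0.073  0.012 ]
 [0.5391 0.0516 0.012 ]
 [0.459  0.3961 0.012 ]] [0.54684189 0.23492991 0.012     ]
[0.09865106 0.35491397 0.0974207  0.35363818]
yaw 0.22670249861335534
[[ 0.5726 -0.0304  0.012 ]
 [ 0.5888 -0.3832  0.012 ]
 [ 0.4931 -0.3881  0.012 ]
 [ 0.4757 -0.0356  0.012 ]] [ 0.53253347 -0.20933848  0.012     ]
[0.09708719 0.35318687 0.09584089 0.35297782]
yaw 0.04746366774895975
[[ 0.52262177 -0.08641393  0.051     ]
 [ 0.52847828 -0.16730363  0.051     ]
 [ 0.5343531  -0.25300022  0.051     ]
 [ 0.53576438 -0.3319211   0.051     ]]
[[7.02802465e-01 3.14598977e-04 5.00000000e-02]
 [3.57647938e-01 1.34388732e-03 5.00000000e-02]]
[ 0.24770648 -0.62786191  0.25157194]
-50.2 21.3 4.5 -0 0 -0.175; -53.2 12.3 4.5 -0 0 -0.175; -54.5 2.8 4.5 -0 0 -0.175; -54.1 -6.7 4.5 -0 0 -0.175; -52.2 -16.1 4.5 -0 0 -0.175; -48.5 -24.9 4.5 -0 0 -0.175; -43.5 -33 4.6 -0 0 -0.175
```

Call:
step_arm:
  commands: "-50.2 21.3 4.5 0 0 -0.175; -53.2 12.3 4.5 0 0 -0.175; -54.5 2.8 4.5 0 0 -0.175; -54.1 -6.7 4.5 0 0 -0.175; -52.2 -16.1 4.5 0 0 -0.175; -48.5 -24.9 4.5 0 0 -0.175; -43.5 -33 4.6 0 0 -0.175; 0 0 0 0 0 0"
  jaw: 87.6
  grip_force: 20

```text
t: 1.6
eef_pos: [0.5224, -0.3574, 0.2194]
ee_rot: [3.141, 0.0, -1.535]
force: [-0.3, 0.9, -0.5]
width: 0.0874
```

```bash
python3 - <<'E'
from h import *
s=get_state(); print(s["t"],s["eef_pos"],s["ee_rot"])
f=grab_frame("wrist"); cv2.imwrite("pics/w1.png",f["frame"][:,:,::-1])
E
```

```text
1.6 [ 0.52235471 -0.35741391  0.21944489] [ 3.14141746e+00  3.20956134e-04 -1.53461424e+00]
```

View pics/w1.png

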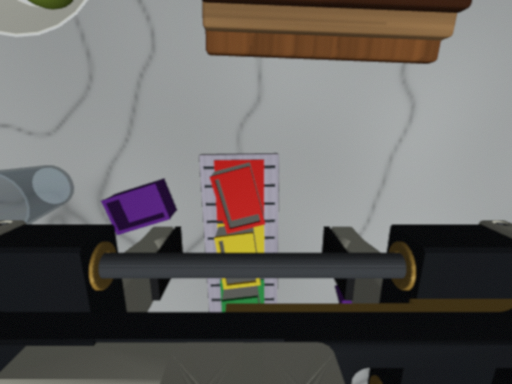

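```bash
python3 - <<'E'
from h import *
s=get_state();f=grab_frame("wrist"); np.save("w1.npy",[f,s],allow_pickle=True)
crop(f,190,145,290,250,5.7,"w1c.png")
E
```

```text
(no output)
```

View pics/w1c.png

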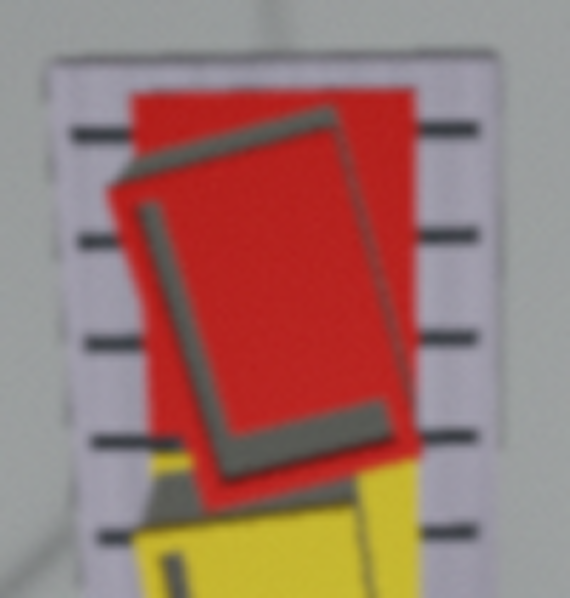

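```bash
cat >> h.py <<'E'
from scipy.optimize import least_squares
def fit(f,s,px,local,z,x0):
    """px observed pixels, local Nx2 points in object frame at height z"""
    local=np.array(local,float); px=np.array(px,float); z=np.broadcast_to(z,len(local))
    def res(v):
        c,n=np.cos(v[2]),np.sin(v[2]); P=np.c_[v[0]+c*local[:,0]-n*local[:,1],v[1]+n*local[:,0]+c*local[:,1],z]
        return (proj(f,P,s)-px).ravel()
    r=least_squares(res,x0); return r.x,np.sqrt((r.fun.reshape(-1,2)**2).sum(1))
def un(P,k,o): return (np.array(P,float)+.5)/k-.5+np.array(o)
PAN=[(.023,-.035),(-.023,-.035),(-.023,.035),(.023,.035)]
E
python3 - <<'E'
from h import *
f,s=np.load("w1.npy",allow_pickle=True)
# image: left = +x?, up = -y
px=un([(107,187),(341,126),(420,458),(208,512)],5.7,(190,145))
P=toplane(f,px,.051,s); print(P.round(4)); print(np.linalg.norm(P-np.roll(P,1,0),axis=1))
print(fit(f,s,px,PAN,.051,[.53,-.33,0]))
rx=un([(45,62),(497,52)],5.7,(190,145)); print(toplane(f,rx,.012,s))
E
```

```text
[[ 0.5696 -0.3686  0.051 ]
 [ 0.5239 -0.3822  0.051 ]
 [ 0.5055 -0.3136  0.051 ]
 [ 0.5492 -0.3001  0.051 ]]
[0.07145554 0.04765898 0.07101499 0.0457508 ]
(array([ 0.53703748, -0.34119331,  0.2806074 ]), array([0.66675051, 1.10262421, 0.36483152, 0.88390249]))
[[ 0.58881985 -0.38761217  0.012     ]
 [ 0.49069646 -0.39294118  0.012     ]]
```

```bash
python3 - <<'E'
from h import *
plan([.537,-.341,.12],-np.pi/2+.281,4)
E
```

```text
-4.5 -4.3 25 0.0001 0 -0.0626; -4.2 -4.6 24.9 0.0001 0 -0.0626; -3.9 -4.8 25 0.0001 0 -0.0626; -3.6 -5.1 24.9 0.0001 0 -0.0626
```

Call:
step_arm:
  commands: "-4.5 -4.3 25 0 0 -0.0626; -4.2 -4.6 25 0 0 -0.0626; -3.9 -4.8 25 0 0 -0.0626; -3.6 -5.1 25 0 0 -0.0626; 0 0 0 0 0 0; 0 0 0 0 0 0"
  jaw: 70

```text
t: 2.45
eef_pos: [0.5367, -0.3426, 0.1211]
ee_rot: [-3.141, -0.001, -1.293]
force: [1.3, -0.0, 1.2]
width: 0.0696
```

```bash
python3 - <<'E'
from h import *
s=get_state(); print(s["t"],s["eef_pos"],s["ee_rot"])
f=grab_frame("wrist"); np.save("w2.npy",[f,s],allow_pickle=True)
crop(f,130,100,390,270,3,"w2c.png")
E
```

```text
2.45 [ 0.53667852 -0.34262523  0.12106601] [-3.14094178e+00 -9.07509953e-04 -1.29281673e+00]
```

View pics/w2c.png

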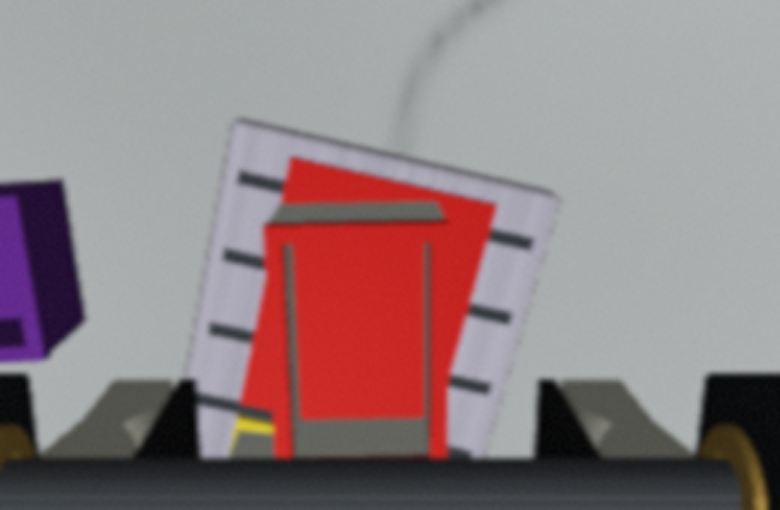

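```bash
cat >> h.py <<'E'
def tl(P,s):
    return R.from_euler('xyz',s["ee_rot"]).inv().apply(np.atleast_2d(P)-s["eef_pos"])*1000
E
python3 - <<'E'
from h import *
f,s=np.load("w2.npy",allow_pickle=True)
P=toplane(f,un([(265,224),(447,221)],3,(130,100)),.051,s); print(P,tl(P,s))
E
```

```text
[[ 0.5695499  -0.36869995  0.051     ]
 [ 0.52580564 -0.38197075  0.051     ]] [[ 34.03050369 -24.40862209  70.11282028]
 [ 34.78784829  21.29805106  70.08375816]]
```

Call:
step_arm:
  commands: "-0.5 -1.5 30 0 0 0; 0 0 25 0 0 0; 0 0 12 0 0 0; 0 0 0 0 0 0"

```text
t: 3.0
eef_pos: [0.5379, -0.3409, 0.0531]
ee_rot: [3.141, 0.0, -1.291]
force: [-0.9, 0.9, 0.5]
width: 0.0701
```

Call:
step_arm:
  commands: "0 0 0 0 0 0; 0 0 0 0 0 0; 0 0 0 0 0 0; 0 0 0 0 0 0"
  jaw: 30

```text
t: 3.5
eef_pos: [0.5384, -0.3408, 0.0537]
ee_rot: [-3.141, -0.001, -1.29]
force: [-0.4, 1.2, 4.5]
width: 0.0457
```

```bash
python3 - <<'E'
from h import *
f=np.load("top.npy",allow_pickle=True).item()
P=toplane(f,un([(405,199),(245,235),(566,158)],4.7,(80,135)),.023); print(P)
d=P[1]-P[2]; th=np.arctan2(-d[0],d[1]); print(th,np.linalg.norm(d))
c=P.mean(0); y=np.array([-np.sin(.2267),np.cos(.2267),0])
for k in (.126,.042,-.042,-.126): print(k,c+y*k)
t=c+y*.126
s=get_state(); p=s["eef_pos"]
plan([p[0],p[1],.16],s["ee_rot"][2],2)
print(p)
sp=dict(s); sp["eef_pos"]=np.array([p[0],p[1],.16])
plan([t[0],t[1],.2],-np.pi/2+.2267,12,sp)
E
```

```text
[[0.54784483 0.22549285 0.023     ]
 [0.5295632  0.30605138 0.023     ]
 [0.56879819 0.14398598 0.023     ]]
0.2375236125414146 0.16674704890946668
0.126 [0.52041524 0.34795283 0.023     ]
0.042 [0.53929535 0.2661021  0.023     ]
-0.042 [0.55817546 0.18425137 0.023     ]
-0.126 [0.57705557 0.10240065 0.023     ]
0 -0 -53.2 -0.0004 -0.0003 0; 0.1 -0.1 -53.1 -0.0004 -0.0003 0
[ 0.5384212  -0.34081285  0.05369708]
-55.6 -14.5 -3.4 -0.0001 -0.0001 0.0045; -55.6 -14.2 -3.4 -0.0001 -0.0001 0.0045; -55.7 -14 -3.3 -0.0001 -0.0001 0.0045; -55.8 -13.7 -3.3 -0.0001 -0.0001 0.0045; -55.8 -13.4 -3.3 -0.0001 -0.0001 0.0045; -55.9 -13.2 -3.3 -0.0001 -0.0001 0.0045; -55.9 -13 -3.4 -0.0001 -0.0001 0.0045; -56 -12.7 -3.3 -0.0001 -0.0001 0.0045
-56 -12.4 -3.3 -0.0001 -0.0001 0.0045; -56.1 -12.2 -3.4 -0.0001 -0.0001 0.0045; -56.2 -11.9 -3.3 -0.0001 -0.0001 0.0045; -56.2 -11.7 -3.3 -0.0001 -0.0001 0.0045
```

Call:
step_arm:
  commands: "0 0 -20 0 0 0; 0 0 -40 0 0 0; 0 0 -46 0 0 0; -30 -8 -4 0 0 0; -55.6 -14 -3 0 0 0.0067; -55.6 -14 -3 0 0 0.0067; -55.7 -14 -3 0 0 0.0067; -55.8 -14 -3 0 0 0.0067"
  grip_force: 30

```text
t: 4.5
eef_pos: [0.5314, -0.0784, 0.175]
ee_rot: [3.142, 0.0, -1.318]
force: [1.5, -0.4, -1.2]
width: 0.0457
```

```bash
python3 - <<'E'
from h import *
print(get_state()["width"])
plan([.520,.348,.17],-np.pi/2+.232,9)
E
```

```text
0.04566928831555997
-46.2 -10.6 0.6 0 0 0.0024; -46.2 -10.5 0.6 0 0 0.0024; -46.2 -10.4 0.6 0 0 0.0024; -46.3 -10.3 0.5 0 0 0.0024; -46.3 -10.2 0.6 0 0 0.0024; -46.3 -10.1 0.5 0 0 0.0024; -46.3 -10 0.6 0 0 0.0024; -46.3 -9.9 0.5 0 0 0.0024
-46.4 -9.8 0.6 0 0 0.0024
```

Call:
step_arm:
  commands: "-53 -12 0.6 0 0 0.003; -53 -12 0.6 0 0 0.003; -53 -12 0.6 0 0 0.003; -53 -12 0.6 0 0 0.003; -53 -11 0.6 0 0 0.003; -53 -11 0.6 0 0 0.003; -53 -11 0.6 0 0 0.003; -45 -11 0.6 0 0 0.001"

```text
t: 5.5
eef_pos: [0.5204, 0.3478, 0.1699]
ee_rot: [3.141, -0.0, -1.339]
force: [1.4, -0.5, -0.2]
width: 0.0458
```

Call:
step_arm:
  commands: "0 0 0 0 0 0; 0 0 0 0 0 0"

```text
t: 5.75
eef_pos: [0.5205, 0.3455, 0.1696]
ee_rot: [3.14, -0.001, -1.339]
force: [-1.3, -0.1, -0.6]
width: 0.0459
```

```bash
python3 - <<'E'
from h import *
s=get_state(); print(s["t"],s["eef_pos"],s["ee_rot"],s["width"])
f=grab_frame("wrist"); np.save("w3.npy",[f,s],allow_pickle=True)
crop(f,130,50,390,250,3,"w3c.png")
E
```

```text
5.75 [0.52047606 0.34553055 0.16955388] [ 3.14038040e+00 -6.82205410e-04 -1.33878635e+00] 0.045883741468931025
```

View pics/w3c.png

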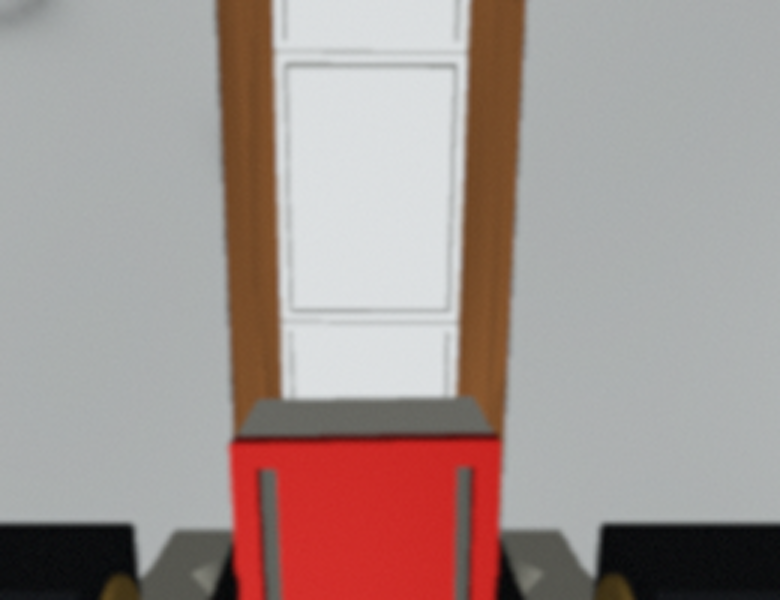

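```bash
python3 - <<'E'
from h import *
f,s=np.load("w3.npy",allow_pickle=True)
px=un([(283,322),(458,321),(274,49),(468,50)],3,(130,50))
v,e=fit(f,s,px,[(.03,.084),(-.03,.084),(.03,0),(-.03,0)],.023,[.54,.22,.22]); print(v,e)
y=np.array([-np.sin(v[2]),np.cos(v[2])])
for k in (.126,.042,-.042,-.126): print(k,v[:2]+y*k)
P=toplane(f,un([(231,441),(499,437)],3,(130,50)),s["eef_pos"][2]-.0025,s); print(tl(P,s))
E
```

```text
[0.54598702 0.22640379 0.23092281] [0.63622344 0.35351407 0.55168783 0.34064783]
0.126 [0.51714865 0.3490592 ]
0.042 [0.53637423 0.26728893]
-0.042 [0.55559981 0.18551866]
-0.126 [0.57482539 0.10374839]
[[ 35.55489552 -22.10339614   2.49746321]
 [ 36.24370472  23.87993239   2.55367668]]
```

```bash
python3 - <<'E'
from h import *
plan([.5183,.3500,.080],-np.pi/2+.231,4)
E
```

```text
-1.4 0.3 22.4 0.0002 -0.0001 0.0001; -1.3 0.3 22.5 0.0002 -0.0001 0.0001; -1.4 0.2 22.5 0.0002 -0.0001 0.0001; -1.3 0.3 22.4 0.0002 -0.0001 0.0001
```

Call:
step_arm:
  commands: "-1.4 0.3 22.4 0 0 0; -1.3 0.3 22.5 0 0 0; -1.4 0.2 22.5 0 0 0; -1.3 0.3 22.4 0 0 0; 0 0 0 0 0 0; 0 0 0 0 0 0"

```text
t: 6.55
eef_pos: [0.5193, 0.3505, 0.0814]
ee_rot: [-3.141, 0.0, -1.34]
force: [0.1, 0.6, -1.1]
width: 0.046
```

```bash
python3 - <<'E'
from h import *
s=get_state(); print(s["t"],s["eef_pos"],s["ee_rot"],s["width"])
f=grab_frame("wrist"); np.save("w4.npy",[f,s],allow_pickle=True)
crop(f,130,0,390,240,2.5,"w4c.png")
g=grab_frame("side"); np.save("s4.npy",g,allow_pickle=True); crop(g,180,100,310,190,6,"s4c.png")
E
```

```text
6.55 [0.51926708 0.35052373 0.08141048] [-3.14061867e+00  3.98483471e-04 -1.33972106e+00] 0.04600409757518102
```

View pics/w4c.png

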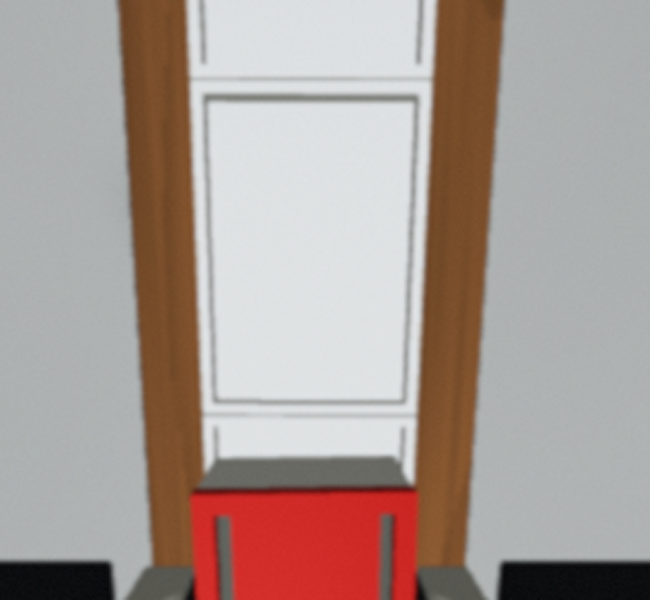

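View pics/s4c.png

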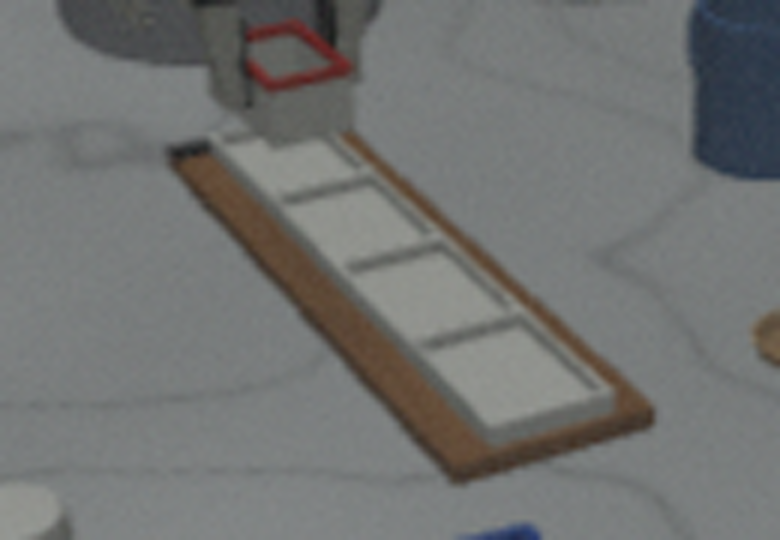

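```bash
python3 - <<'E'
from h import *
f,s=np.load("w4.npy",allow_pickle=True)
px=un([(203,413.5),(417,413.5),(189,78),(434,78)],2.5,(130,0))
v,e=fit(f,s,px,[(.03,.084),(-.03,.084),(.03,0),(-.03,0)],.023,[.54,.22,.22]); print(v,e)
y=np.array([-np.sin(v[2]),np.cos(v[2])])
for k in (.126,.042,-.042,-.126): 
  c=v[:2]+y*k; print(k,c, tl([[*c,.023]],s))
z=s["eef_pos"][2]-.0025
P=toplane(f,un([(192,491),(417,489)],2.5,(130,0)),z,s); print(tl(P,s))
P=toplane(f,un([(213,458),(398,458)],2.5,(130,0)),z-.036,s); print(tl(P,s))
E
```

```text
[0.54583277 0.22643595 0.2287879 ] [0.24404067 0.21050925 0.67123955 0.75997006]
0.126 [0.51725633 0.34915264] [[ 0.89740323  2.32821073 58.4078921 ]]
0.042 [0.53630729 0.26734152] [[84.89717681  2.5203167  58.37423245]]
-0.042 [0.55535826 0.18553039] [[168.8969504    2.71242268  58.3405728 ]]
-0.126 [0.57440922 0.10371926] [[252.89672398   2.90452865  58.30691315]]
[[ 35.85483631 -22.17985156   2.50731667]
 [ 36.28641555  24.1198253    2.46204948]]
[[ 34.64300098 -22.6244142   38.5082525 ]
 [ 34.64233933  24.89831878  38.46196631]]
```

Call:
step_arm:
  commands: "0.4 1.3 7 0 0 0; 0 0 8 0 0 0; 0 0 7 0 0 0; 0 0 4 0 0 0; 0 0 1 0 0 0; 0 0 0 0 0 0"

```text
t: 7.4
eef_pos: [0.5172, 0.3499, 0.0536]
ee_rot: [3.141, -0.0, -1.339]
force: [-3.3, -1.4, 4.1]
width: 0.0457
```

```bash
python3 - <<'E'
from h import *
s=get_state(); print(s["t"],s["eef_pos"],s["ee_rot"],s["width"],s["force"],s["moment"])
f=grab_frame("wrist"); np.save("w5.npy",[f,s],allow_pickle=True)
crop(f,130,0,390,240,2.5,"w5c.png")
g=grab_frame("side"); crop(g,180,100,310,190,6,"s5c.png")
E
```

```text
7.4 [0.51721515 0.34991809 0.05363352] [ 3.14103711e+00 -4.98506652e-04 -1.33891008e+00] 0.04574394053180761 [-3.33640771 -1.43781905  4.06847179] [-0.48934211  1.23488847  0.01697307]
```

View pics/w5c.png

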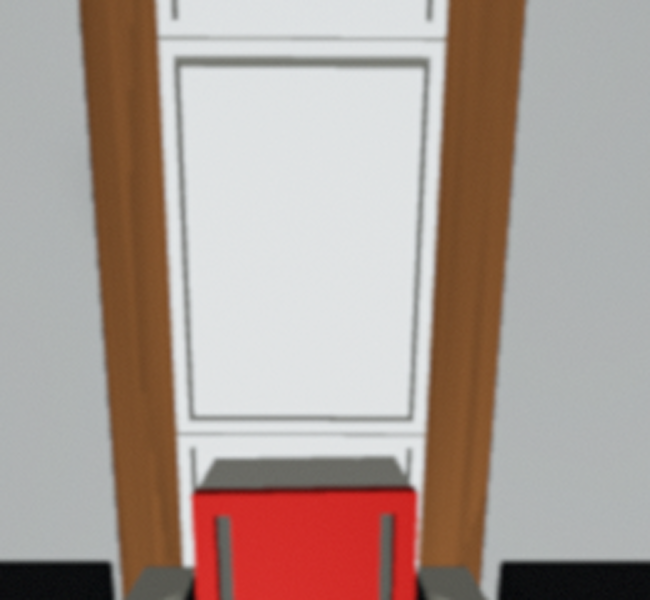

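View pics/s5c.png

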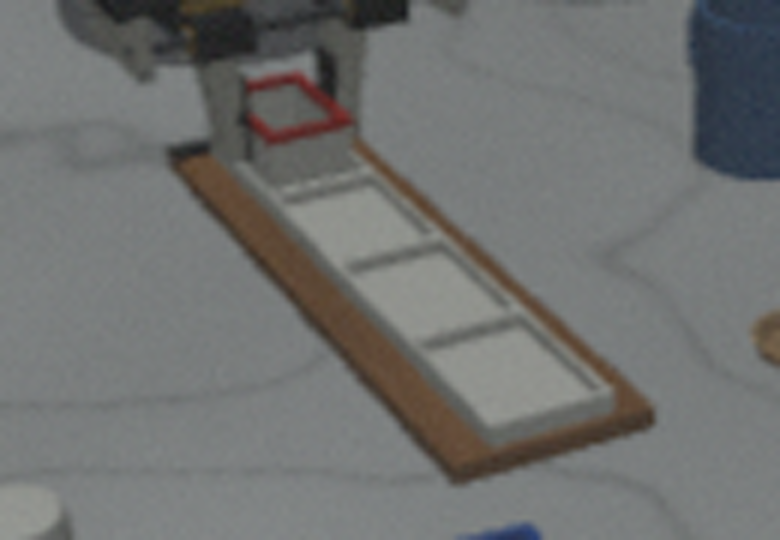

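Call:
step_arm:
  commands: "0 0 0 0 0 0; 0 0 0 0 0 0; 0 0 0 0 0 0"
  jaw: 70

```text
t: 7.88
eef_pos: [0.5176, 0.3502, 0.0532]
ee_rot: [-3.141, 0.0, -1.339]
force: [1.3, 0.5, 0.3]
width: 0.068
```

```bash
python3 - <<'E'
from h import *
s=get_state(); print(s["t"],s["eef_pos"],s["width"],s["force"])
sp=dict(s); sp["eef_pos"]=np.array([*s["eef_pos"][:2],.17])
plan([.53,-.22,.17],-np.pi/2+.05,11,sp)
f=grab_frame("wrist");crop(f,130,0,390,240,2.5,"w6c.png")
E
```

```text
7.875 [0.51762194 0.35022763 0.05324926] 0.06800505747234542 [1.29874308 0.45595648 0.28604936]
50.7 10.8 -0 -0 0 0.0165; 50.9 10 -0 -0 0 0.0165; 51 9.1 -0 -0 0 0.0165; 51.2 8.3 -0 -0 0 0.0165; 51.3 7.4 -0 -0 0 0.0165; 51.4 6.6 -0 -0 0 0.0165; 51.5 5.7 -0 -0 0 0.0165; 51.6 4.9 -0 -0 0 0.0165
51.7 4 -0 -0 0 0.0165; 51.8 3.2 -0 -0 0 0.0165; 51.9 2.4 -0 -0 0 0.0165
```

View pics/w6c.png

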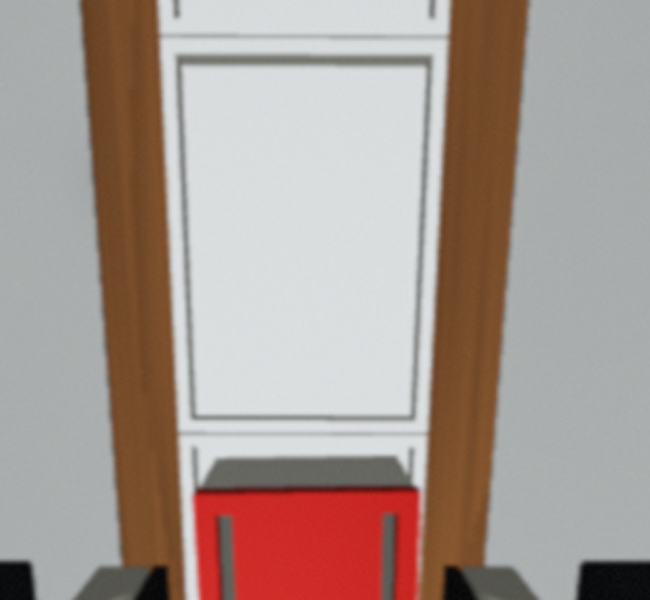

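Call:
step_arm:
  commands: "0 0 -25 0 0 0; 0 0 -45 0 0 0; 0 0 -46 0 0 0; 50 10 0 0 0 0.0165; 55 10 0 0 0 0.0165; 55 9 0 0 0 0.0165; 55 8 0 0 0 0.0165; 55 7 0 0 0 0.0165"

```text
t: 8.93
eef_pos: [0.5274, 0.075, 0.1696]
ee_rot: [-3.141, 0.0, -1.422]
force: [0.8, 0.1, 0.3]
width: 0.0698
```

```bash
python3 - <<'E'
from h import *
s=get_state(); print(s["eef_pos"],s["ee_rot"])
plan([.534,-.250,.17],-np.pi/2+.1,7)
E
```

```text
[0.52739114 0.07503435 0.16959725] [-3.14092989e+00  1.91613662e-04 -1.42190452e+00]
46.1 6 -0.1 -0.0001 0 0.007; 46.1 5.6 -0.1 -0.0001 0 0.007; 46.1 5.3 -0.1 -0.0001 0 0.007; 46.2 5 -0 -0.0001 0 0.007; 46.2 4.7 -0.1 -0.0001 0 0.007; 46.2 4.3 -0 -0.0001 0 0.007; 46.3 4 -0.1 -0.0001 0 0.007
```

Call:
step_arm:
  commands: "46.1 6 0 0 0 0.007; 46.1 5.6 0 0 0 0.007; 46.1 5.3 0 0 0 0.007; 46.2 5 0 0 0 0.007; 46.2 4.7 0 0 0 0.007; 46.2 4.3 0 0 0 0.007; 46.3 4 0 0 0 0.007; 0 0 0 0 0 0"

```text
t: 9.93
eef_pos: [0.5338, -0.2511, 0.1689]
ee_rot: [3.141, -0.0, -1.474]
force: [-0.6, -0.1, -0.8]
width: 0.0699
```

```bash
cat > look.py <<'E'
from h import *
import sys
n,x0,y0,x1,y1,k=sys.argv[1],*map(float,sys.argv[2:7])
s=get_state(); print(s["t"],s["eef_pos"],s["ee_rot"],s["width"])
f=grab_frame("wrist"); np.save(n+".npy",[f,s],allow_pickle=True)
crop(f,int(x0),int(y0),int(x1),int(y1),k,n+"c.png")
E
python3 look.py w7 170 100 340 260 3.7
```

```text
9.925 [ 0.53375472 -0.25107392  0.16887214] [ 3.14100375e+00 -1.50936230e-04 -1.47439095e+00] 0.0699394829353144
```

View pics/w7c.png

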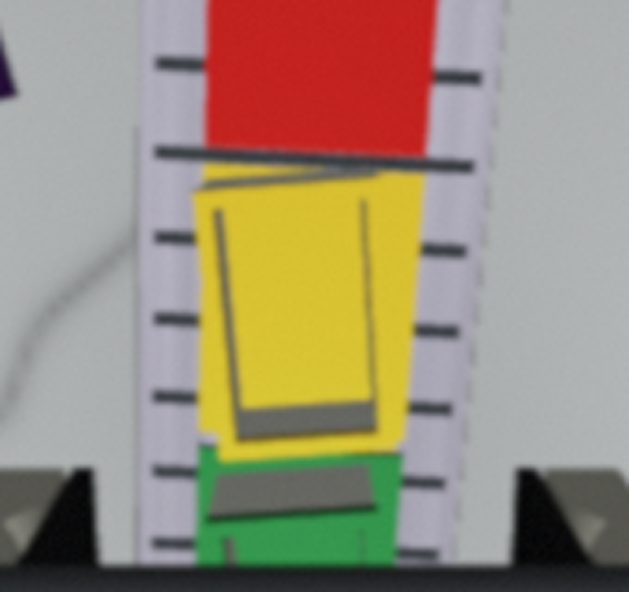

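```bash
cat > panfit.py <<'E'
from h import *
import sys,ast
f,s=np.load(sys.argv[1]+".npy",allow_pickle=True); k=float(sys.argv[2]); o=ast.literal_eval(sys.argv[3]); px=un(ast.literal_eval(sys.argv[4]),k,o)
L=PAN+[(.019,.031),(-.019,.031)]
v,e=fit(f,s,px,L[:len(px)] if len(px)!=6 else [L[i] for i in (0,1,2,3,4,5)],.051,[.53,-.2,.1]); print("pan",v,e)
print("tool",tl([[v[0],v[1],.051]],s), "dyaw",v[2]-(s["ee_rot"][2]+np.pi/2))
yaw=-np.pi/2+v[2]; plan([v[0],v[1],.115],yaw,3)
E
python3 panfit.py w7 3.7 "(170,100)" "[(194,191),(378,177),(392,453),(219,463),(238,440),(376,432)]"
```

```text
pan [ 0.53595787 -0.26343273  0.16698038] [0.56790228 0.83808296 1.63622504 1.18161362 1.56436015 0.64392054]
tool [[ 12.49569325  -1.0727217  117.87341334]] dyaw 0.07057500077803253
4.6 -0.3 18 0.0002 0.0001 -0.0232; 4.6 -0.2 18 0.0002 0.0001 -0.0232; 4.7 -0 17.9 0.0002 0.0001 -0.0232
```

Call:
step_arm:
  commands: "4.2 -0.3 18 0 0 -0.0232; 4.1 -0.2 18 0 0 -0.0232; 4.1 0 17.9 0 0 -0.0232; 0 0 0 0 0 0"

```text
t: 10.48
eef_pos: [0.535, -0.2602, 0.1131]
ee_rot: [3.138, 0.001, -1.401]
force: [0.5, 0.1, 0.2]
width: 0.07
```

```bash
python3 look.py w8 130 60 390 256 3
```

```text
10.475 [ 0.53501758 -0.26023271  0.11311535] [ 3.13781488e+00  1.43823226e-03 -1.40056800e+00] 0.06998787228365926
```

View pics/w8c.png

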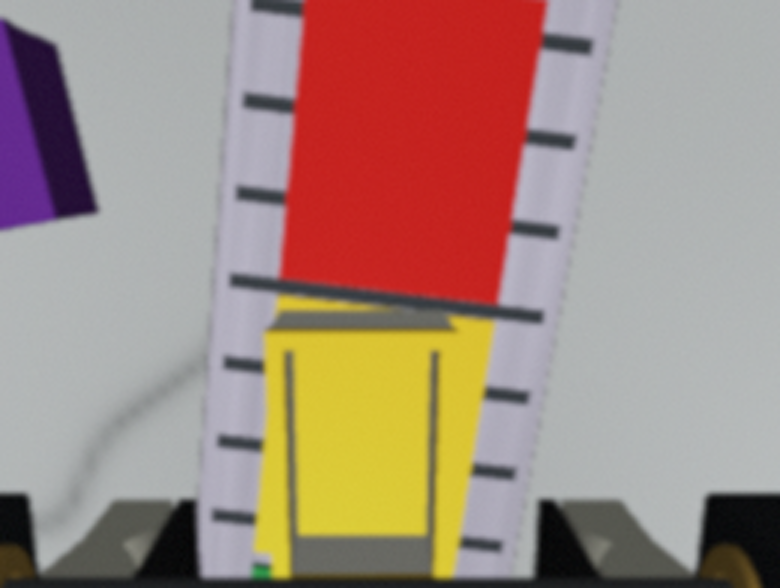

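```bash
cat > far.py <<'E'
from h import *
import sys,ast
f,s=np.load(sys.argv[1]+".npy",allow_pickle=True); px=un(ast.literal_eval(sys.argv[4]),float(sys.argv[2]),ast.literal_eval(sys.argv[3]))
z=float(sys.argv[5]) if len(sys.argv)>5 else .051
t=tl(toplane(f,px,z,s),s); print(t); m=t.mean(0); d=t[1]-t[0]
print("centre offset",m[0]-35,m[1],"turn about tool z",np.arctan2(-d[0],d[1]),"len",np.hypot(*d[:2]))
E
python3 far.py w8 3 "(130,60)" "[(265,330),(457,330)]"; python3 -c "
from h import *
s=get_state();print(s['eef_pos'],s['ee_rot'])"
```

```text
[[ 39.14815024 -23.36841536  61.97127661]
 [ 39.10350737  22.74855278  62.14556128]]
centre offset 4.125828805689309 -0.30993129189104174 turn about tool z 0.0009680355160330799 len 46.11698974622496
[ 0.53574171 -0.26043086  0.11433706] [ 3.13944388e+00  5.87083750e-04 -1.40087293e+00]
```

Call:
step_arm:
  commands: "1.9 -0.2 15 0 0 0; 1.8 0 20 0 0 0; 0 0 18 0 0 0; 0 0 7.5 0 0 0; 0 0 0 0 0 0"

```text
t: 11.15
eef_pos: [0.5369, -0.2642, 0.0546]
ee_rot: [3.141, 0.0, -1.401]
force: [0.0, -0.3, 0.7]
width: 0.0701
```

Call:
step_arm:
  commands: "0 0 0 0 0 0; 0 0 0 0 0 0; 0 0 0 0 0 0; 0 0 0 0 0 0"
  jaw: 30

```text
t: 11.65
eef_pos: [0.5372, -0.2643, 0.0555]
ee_rot: [-3.141, -0.0, -1.401]
force: [-1.8, 1.3, 3.1]
width: 0.0459
```

```bash
python3 - <<'E'
from h import *
s=get_state(); print(s["eef_pos"],s["ee_rot"],s["width"],s["force"])
sp=dict(s); sp["eef_pos"]=np.array([*s["eef_pos"][:2],.16])
plan([.5366,.2682,.16],-np.pi/2+.23,10,sp)
E
```

```text
[ 0.53723217 -0.26428742  0.05546545] [-3.14096177e+00 -3.02660151e-04 -1.40097271e+00] 0.04586705789814344 [-1.84710589  1.33072626  3.0815647 ]
-52.5 -8.9 -0 -0.0001 -0 -0.006; -52.4 -9.3 -0 -0.0001 -0 -0.006; -52.4 -9.6 -0 -0.0001 -0 -0.006; -52.3 -9.9 -0 -0.0001 -0 -0.006; -52.3 -10.2 -0 -0.0001 -0 -0.006; -52.2 -10.5 -0 -0.0001 -0 -0.006; -52.1 -10.8 -0 -0.0001 -0 -0.006; -52.1 -11.1 -0 -0.0001 -0 -0.006
-52 -11.4 -0.1 -0.0001 -0 -0.006; -52 -11.8 -0 -0.0001 -0 -0.006
```

Call:
step_arm:
  commands: "0 0 -20 0 0 0; 0 0 -40 0 0 0; 0 0 -45 0 0 0; -40 -7 0 0 0 -0.006; -53 -10 0 0 0 -0.006; -53 -10 0 0 0 -0.006; -53 -10 0 0 0 -0.006; -53 -10 0 0 0 -0.006"

```text
t: 12.65
eef_pos: [0.5372, -0.0062, 0.16]
ee_rot: [-3.141, 0.0, -1.371]
force: [0.5, -0.1, -1.0]
width: 0.0459
```

```bash
python3 - <<'E'
from h import *
s=get_state(); print(s["eef_pos"],s["ee_rot"],s["width"])
plan([.5366,.2682,.15],-np.pi/2+.23,6)
E
```

```text
[ 0.53715927 -0.00620467  0.15997976] [-3.14146701e+00  1.62360887e-04 -1.37107934e+00] 0.045890327775021736
-44.8 -9 1.7 -0 0 -0.005; -44.8 -9.2 1.7 -0 0 -0.005; -44.8 -9.4 1.7 -0 0 -0.005; -44.7 -9.7 1.6 -0 0 -0.005; -44.7 -9.9 1.7 -0 0 -0.005; -44.6 -10 1.6 -0 0 -0.005
```

Call:
step_arm:
  commands: "-44.8 -9 1.7 0 0 -0.005; -44.8 -9.2 1.7 0 0 -0.005; -44.8 -9.4 1.7 0 0 -0.005; -44.7 -9.7 1.6 0 0 -0.005; -44.7 -9.9 1.7 0 0 -0.005; -44.6 -10 1.6 0 0 -0.005; 0 0 25 0 0 0; 0 0 40 0 0 0"

```text
t: 13.65
eef_pos: [0.5373, 0.268, 0.0851]
ee_rot: [-3.139, 0.001, -1.34]
force: [0.1, -0.2, -1.6]
width: 0.0458
```

Call:
step_arm:
  commands: "0 0 0 0 0 0; 0 0 0 0 0 0"

```text
t: 13.9
eef_pos: [0.5376, 0.2668, 0.086]
ee_rot: [-3.141, -0.0, -1.341]
force: [0.9, -0.6, 0.4]
width: 0.0458
```

```bash
python3 look.py w9 130 0 390 240 2.5
```

```text
13.9 [0.53756075 0.26678498 0.08603542] [-3.14071452e+00 -2.17755672e-05 -1.34079348e+00] 0.04576539057360033
```

View pics/w9c.png

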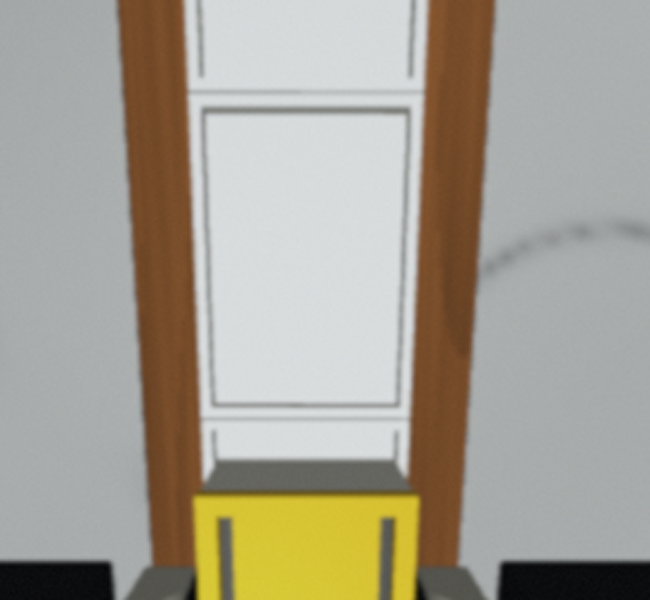

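```bash
cat > place.py <<'E'
from h import *
import sys,ast
# name k off near y0 (board y of near gap) trayc  gappix  panrim panbottom  dz (tcp-rim)
n,k,o,yn,gp,pr,pb,dz=sys.argv[1],float(sys.argv[2]),ast.literal_eval(sys.argv[3]),float(sys.argv[4]),ast.literal_eval(sys.argv[5]),ast.literal_eval(sys.argv[6]),ast.literal_eval(sys.argv[7]),float(sys.argv[8])
f,s=np.load(n+".npy",allow_pickle=True)
L=[(.03,yn),(-.03,yn),(.03,yn-.084),(-.03,yn-.084)]
v,e=fit(f,s,un(gp,k,o),L[:len(gp)],.023,[.545,.226,.23]); print("board",v,e)
y=np.array([-np.sin(v[2]),np.cos(v[2])]); c=tl([[*(v[:2]+y*(yn+.042)),.023]],s)[0]; print("tray in tool",c,"tray - tool yaw",v[2]-s["ee_rot"][2]-np.pi/2)
z=s["eef_pos"][2]-dz
for q,h in ((pr,z),(pb,z-.036)):
    t=tl(toplane(f,un(q,k,o),h,s),s); m=t.mean(0); print("pan centre in tool",m[0]-35,m[1],t.round(1).tolist())
E
python3 place.py w9 2.5 "(130,0)" 0 "[(200.5,419),(412,419),(186,92),(425,92)]" "[(193,496),(419,494)]" "[(215,461),(401,461)]" 0.004
```

```text
board [0.54569153 0.22673235 0.23100474] [0.7487436  0.91059858 1.00614245 0.84138579]
tray in tool [-1.14982093  1.31198097 63.03426264] tray - tool yaw 0.0010018931365347594
pan centre in tool -0.4283530987803914 1.2760572654269104 [[34.4, -22.3, 4.0], [34.8, 24.8, 4.0]]
pan centre in tool -1.4967609472822119 1.782002847633187 [[33.5, -22.3, 40.0], [33.5, 25.9, 40.0]]
```

Call:
step_arm:
  commands: "-0.2 0 8 0 0 0; 0 0 9 0 0 0; 0 0 8 0 0 0; 0 0 5 0 0 0; 0 0 1 0 0 0; 0 0 0 0 0 0"

```text
t: 14.7
eef_pos: [0.5366, 0.2664, 0.0553]
ee_rot: [3.141, -0.001, -1.341]
force: [-6.9, -2.2, 14.8]
width: 0.0457
```

```bash
python3 look.py w10 130 0 390 240 2.5; python3 -c "
from h import *
print(get_state()['force'])
g=grab_frame('side'); crop(g,180,100,310,190,6,'s10c.png')"
```

```text
14.7 [0.53658471 0.26644328 0.05533986] [ 3.14124973e+00 -6.09694593e-04 -1.34056146e+00] 0.04574294916421245
[-7.07476372 -2.52258515 15.06856302]
```

View pics/w10c.png

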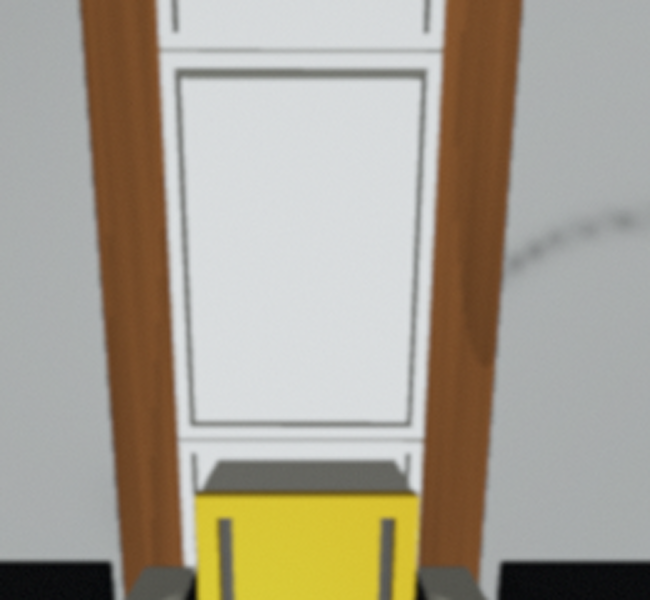

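View pics/s10c.png

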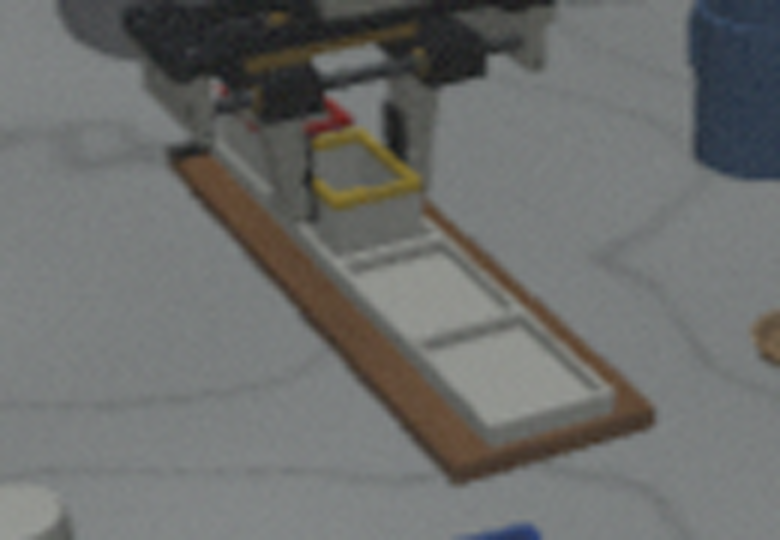

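Call:
step_arm:
  commands: "0 0 -0.5 0 0 0; 0 0 0 0 0 0; 0 0 0 0 0 0"
  jaw: 70

```text
t: 15.18
eef_pos: [0.5369, 0.2667, 0.0542]
ee_rot: [3.141, -0.0, -1.341]
force: [-0.3, 0.8, -0.3]
width: 0.0682
```

```bash
python3 look.py w11 130 0 390 240 2.5; python3 - <<'E'
from h import *
s=get_state(); print(s["force"])
sp=dict(s); sp["eef_pos"]=np.array([*s["eef_pos"][:2],.17])
plan([.527,-.168,.17],-np.pi/2+.1,9,sp)
E
```

```text
15.175 [0.53690405 0.26673196 0.05418871] [ 3.14140807e+00 -1.42798215e-04 -1.34110050e+00] 0.06818447819400988
[-0.65868522  0.33956306  0.50619505]
46.8 12.1 0 0 -0 0.0144; 46.9 11.4 0 0 -0 0.0144; 47.1 10.7 0 0 -0 0.0144; 47.3 10 0 0 -0 0.0144; 47.4 9.3 0 0 -0 0.0144; 47.5 8.7 0 0 -0 0.0144; 47.7 8 0 0 -0 0.0144; 47.7 7.3 0.1 0 -0 0.0144
47.9 6.6 0 0 -0 0.0144
```

View pics/w11c.png

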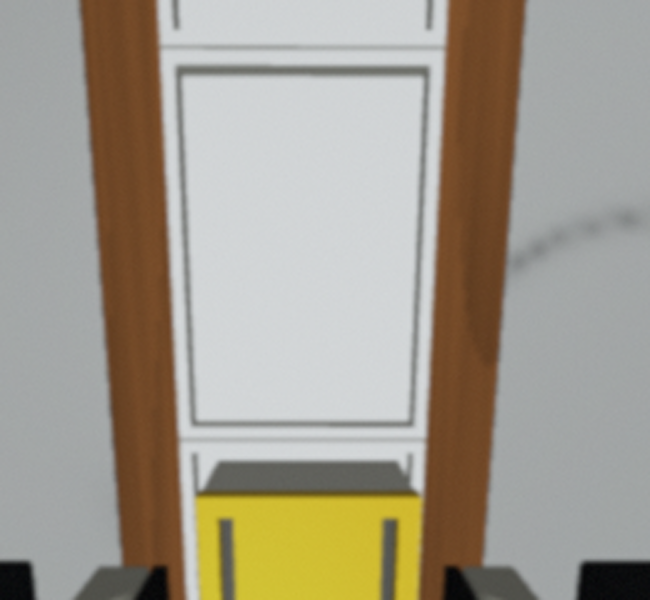

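The yellow pan is released and seated in its tray, with its far rim at row 492. Green is next.

Call:
step_arm:
  commands: "0 0 -25 0 0 0; 0 0 -45 0 0 0; 0 0 -46 0 0 0; 48 11 0 0 0 0.0144; 48 11 0 0 0 0.0144; 48 10 0 0 0 0.0144; 48 10 0 0 0 0.0144; 48 9 0 0 0 0.0144"

```text
t: 16.23
eef_pos: [0.5346, 0.0199, 0.1705]
ee_rot: [-3.141, 0.0, -1.413]
force: [0.7, -0.5, 0.2]
width: 0.0701
```

```bash
python3 - <<'E'
from h import *
s=get_state(); print(s["eef_pos"],s["ee_rot"])
plan([.527,-.165,.17],-np.pi/2+.13,5)
E
```

```text
[0.53463139 0.01988658 0.17049334] [-3.14137430e+00  2.84995266e-06 -1.41328549e+00]
36.3 7.3 0.1 -0 0 0.0055; 36.3 7.1 0.1 -0 0 0.0055; 36.4 6.9 0.1 -0 0 0.0055; 36.4 6.7 0.1 -0 0 0.0055; 36.4 6.5 0.1 -0 0 0.0055
```

Call:
step_arm:
  commands: "36.3 7.3 0 0 0 0.0055; 36.3 7.1 0 0 0 0.0055; 36.4 6.9 0 0 0 0.0055; 36.4 6.7 0 0 0 0.0055; 36.4 6.5 0 0 0 0.0055; 0 0 0 0 0 0; 0 0 0 0 0 0"

```text
t: 17.1
eef_pos: [0.5271, -0.1635, 0.1703]
ee_rot: [3.141, 0.0, -1.441]
force: [-0.7, 0.6, -0.2]
width: 0.0699
```

```bash
python3 look.py w12 170 100 340 260 3.7
```

```text
17.1 [ 0.52714669 -0.16353946  0.17025246] [ 3.14131976e+00  1.52194223e-04 -1.44130774e+00] 0.06990866324905555
```

View pics/w12c.png

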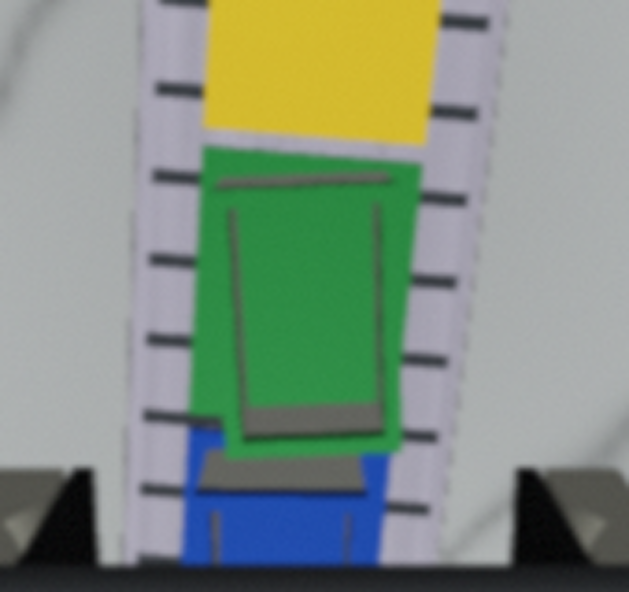

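```bash
python3 panfit.py w12 3.7 "(170,100)" "[(211,190),(393,182),(399,452),(227,460),(244,438),(383,432)]"
```

```text
pan [ 0.52688816 -0.17582053  0.17287784] [0.61933729 0.54418034 0.93533129 1.12870948 1.12295608 0.98076229]
tool [[ 12.16301595   1.80963713 119.25110788]] dyaw 0.04338925518209871
4.2 0.7 18.4 0.0001 0 -0.0142; 4.1 0.7 18.5 0.0001 0 -0.0142; 4.2 0.8 18.4 0.0001 0 -0.0142
```

Call:
step_arm:
  commands: "4.2 0.7 18.4 0 0 -0.0142; 4.1 0.7 18.5 0 0 -0.0142; 4.2 0.8 18.4 0 0 -0.0142; 0 0 0 0 0 0; 0 0 0 0 0 0"

```text
t: 17.77
eef_pos: [0.5274, -0.1757, 0.1158]
ee_rot: [-3.141, -0.0, -1.397]
force: [-0.0, 0.4, 0.4]
width: 0.0701
```

```bash
python3 look.py w13 130 60 390 256 3
```

```text
17.775 [ 0.52744866 -0.17566875  0.11583533] [-3.14098061e+00 -3.48099971e-04 -1.39718661e+00] 0.07011944532562026
```

View pics/w13c.png

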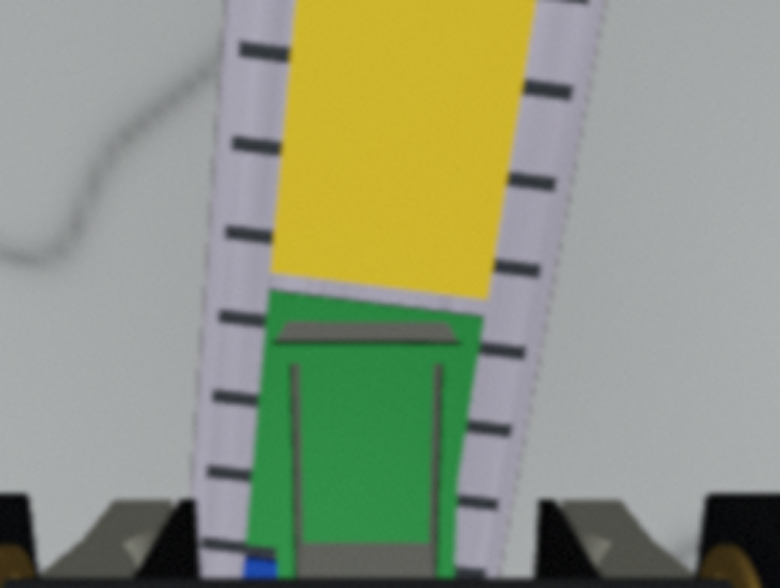

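```bash
python3 far.py w13 3 "(130,60)" "[(272,342),(461,342)]"
```

```text
[[ 35.66555377 -22.1198951   64.86130117]
 [ 35.65791776  24.10925053  64.8330044 ]]
centre offset 0.6617357684712317 0.9946777159274376 turn about tool z 0.0001651774272752898 len 46.22914626387458
```

Call:
step_arm:
  commands: "0.6 0.3 18 0 0 0; 0 0 22 0 0 0; 0 0 16 0 0 0; 0 0 6 0 0 0; 0 0 0 0 0 0"

```text
t: 18.45
eef_pos: [0.5268, -0.1769, 0.0532]
ee_rot: [3.141, -0.0, -1.398]
force: [0.4, 0.7, -0.7]
width: 0.0696
```

Call:
step_arm:
  commands: "0 0 0 0 0 0; 0 0 0 0 0 0; 0 0 0 0 0 0; 0 0 0 0 0 0"
  jaw: 30

```text
t: 18.95
eef_pos: [0.527, -0.1769, 0.0536]
ee_rot: [-3.141, -0.0, -1.398]
force: [-0.2, -0.1, 3.3]
width: 0.0459
```

```bash
python3 - <<'E'
from h import *
s=get_state(); print(s["eef_pos"],s["ee_rot"],s["width"],s["force"])
sp=dict(s); sp["eef_pos"]=np.array([*s["eef_pos"][:2],.16])
plan([.5563,.186,.155],-np.pi/2+.23,8,sp)
E
```

```text
[ 0.52700973 -0.17686706  0.05356593] [-3.14085156e+00 -2.19824505e-04 -1.39782348e+00] 0.04588726737937774 [-0.24157351 -0.07526027  3.32683976]
-44.1 -11.4 0.6 -0.0001 -0 -0.0071; -44 -11.7 0.6 -0.0001 -0 -0.0071; -43.9 -12 0.6 -0.0001 -0 -0.0071; -43.8 -12.4 0.6 -0.0001 -0 -0.0071; -43.7 -12.7 0.6 -0.0001 -0 -0.0071; -43.6 -13 0.7 -0.0001 -0 -0.0071; -43.5 -13.3 0.6 -0.0001 -0 -0.0071; -43.4 -13.5 0.7 -0.0001 -0 -0.0071
```

Call:
step_arm:
  commands: "0 0 -20 0 0 0; 0 0 -40 0 0 0; 0 0 -45 0 0 0; -44 -11.4 0 0 0 -0.0071; -44 -11.7 0 0 0 -0.0071; -44 -12 0 0 0 -0.0071; -43.8 -12.4 0 0 0 -0.0071; -43.7 -12.7 0 0 0 -0.0071"

```text
t: 19.95
eef_pos: [0.5447, 0.0514, 0.1581]
ee_rot: [3.141, 0.0, -1.362]
force: [0.7, -0.8, -0.1]
width: 0.0459
```

```bash
python3 - <<'E'
from h import *
s=get_state(); print(s["eef_pos"],s["ee_rot"],s["width"])
plan([.5563,.1868,.15],-np.pi/2+.23,3)
E
```

```text
[0.5447259  0.05144535 0.15809507] [ 3.14136251e+00  7.43134452e-05 -1.36233272e+00] 0.04591082964743484
-43.3 -13.1 2.7 0.0001 0 -0.0072; -43.3 -13.4 2.7 0.0001 0 -0.0072; -43.1 -13.8 2.7 0.0001 0 -0.0072
```

Call:
step_arm:
  commands: "-43.3 -13.1 2.7 0 0 -0.0072; -43.3 -13.4 2.7 0 0 -0.0072; -43.1 -13.8 2.7 0 0 -0.0072; 0 0 25 0 0 0; 0 0 40 0 0 0; 0 0 0 0 0 0; 0 0 0 0 0 0"

```text
t: 20.82
eef_pos: [0.5573, 0.1855, 0.0861]
ee_rot: [-3.141, -0.0, -1.341]
force: [0.6, -0.1, 0.2]
width: 0.046
```

```bash
python3 look.py w14 130 0 390 240 2.5
```

```text
20.825 [0.55726294 0.18546321 0.08607425] [-3.14089997e+00 -2.07028259e-04 -1.34058048e+00] 0.04600944737392329
```

View pics/w14c.png

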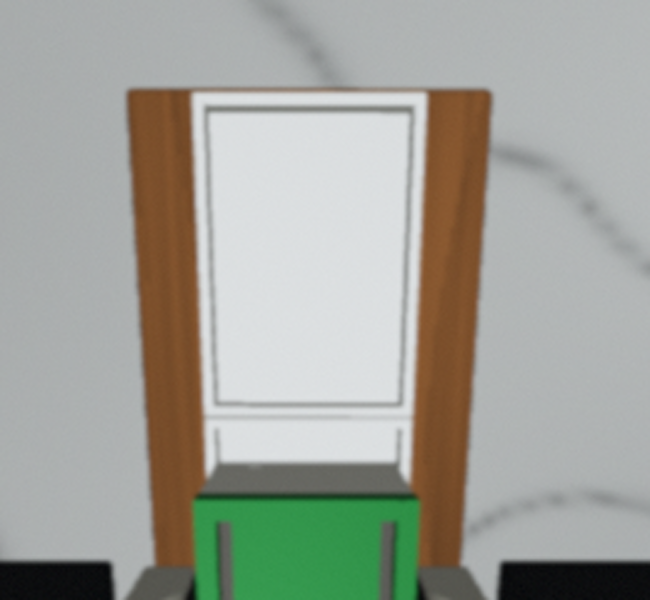

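```bash
python3 place.py w14 2.5 "(130,0)" -0.084 "[(203.5,416),(415,416),(190,92.5),(429,92.5)]" "[(192,498),(417,496)]" "[(213,464),(400,464)]" 0.0025
```

```text
board [0.54542003 0.226718   0.23006895] [0.88961947 0.92223372 0.99854236 1.00684782]
tray in tool [-0.88183857  2.16647963 63.07258479] tray - tool yaw -0.00014689647225707425
pan centre in tool -0.43281768861302794 0.9687210138357045 [[34.4, -22.3, 2.5], [34.8, 24.2, 2.5]]
pan centre in tool -1.9431403683368913 1.393529751210524 [[33.1, -22.7, 38.5], [33.1, 25.5, 38.5]]
```

Call:
step_arm:
  commands: "0 0.6 8 0 0 0; 0 0.6 9 0 0 0; 0 0 8 0 0 0; 0 0 5 0 0 0; 0 0 2 0 0 0; 0 0 0 0 0 0"

```text
t: 21.62
eef_pos: [0.5552, 0.1848, 0.0536]
ee_rot: [3.141, -0.0, -1.341]
force: [-4.0, -1.4, 7.5]
width: 0.0458
```

```bash
python3 look.py w15 130 0 390 240 2.5; python3 -c "
from h import *
print(get_state()['force'])"
```

```text
21.625 [0.55521028 0.18484344 0.0535988 ] [ 3.14101472e+00 -4.51202049e-04 -1.34059202e+00] 0.0458361775716872
[-4.349673   -1.34616852  7.77239557]
```

View pics/w15c.png

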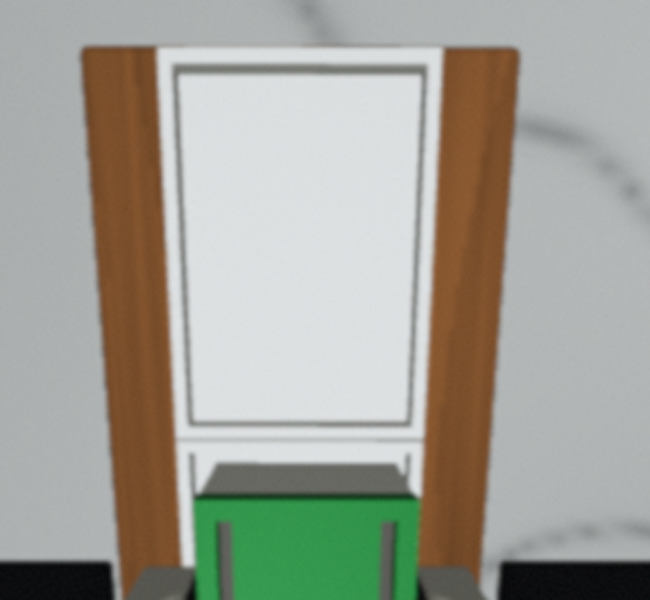

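Green is on the tray floor: TCP z is 0.0536, the same as at the grasp, and the upward force is 7.5 N. I'll release it.

Call:
step_arm:
  commands: "0 0 -0.3 0 0 0; 0 0 0 0 0 0; 0 0 0 0 0 0"
  jaw: 70

```text
t: 22.05
eef_pos: [0.5556, 0.1851, 0.0533]
ee_rot: [-3.142, -0.0, -1.341]
force: [0.2, -0.1, -0.4]
width: 0.0678
```

Call:
step_arm:
  commands: "0 0 -25 0 0 0; 0 0 -45 0 0 0; 0 0 -46 0 0 0; 45 11 0 0 0 0.015; 45 11 0 0 0 0.015; 45 10 0 0 0 0.015; 45 10 0 0 0 0.015; 40 9 0 0 0 0.015"

```text
t: 23.05
eef_pos: [0.5491, -0.0422, 0.1694]
ee_rot: [-3.141, -0.0, -1.417]
force: [0.5, -0.3, -0.2]
width: 0.0696
```

```bash
python3 - <<'E'
from h import *
s=get_state(); print(s["eef_pos"],s["ee_rot"],s["width"])
plan([.523,-.083,.17],-np.pi/2+.13,2)
E
```

```text
[ 0.54914484 -0.04221253  0.16939054] [-3.14144725e+00 -4.00057327e-06 -1.41651981e+00] 0.06955669431085558
18.1 16.1 -0.3 -0.0001 -0 0.0121; 18.4 15.8 -0.3 -0.0001 -0 0.0121
```

Call:
step_arm:
  commands: "18.1 16.1 -0.3 0 0 0.012; 18.4 15.8 -0.3 0 0 0.012; 0 0 0 0 0 0; 0 0 0 0 0 0"

```text
t: 23.55
eef_pos: [0.5234, -0.0812, 0.1703]
ee_rot: [-3.141, 0.0, -1.439]
force: [0.4, -0.3, 0.5]
width: 0.0698
```

```bash
python3 look.py w16 170 100 340 260 3.7
```

```text
23.55 [ 0.523374   -0.08117425  0.17025559] [-3.14083894e+00  1.98640296e-05 -1.43946410e+00] 0.06982176831134407
```

View pics/w16c.png

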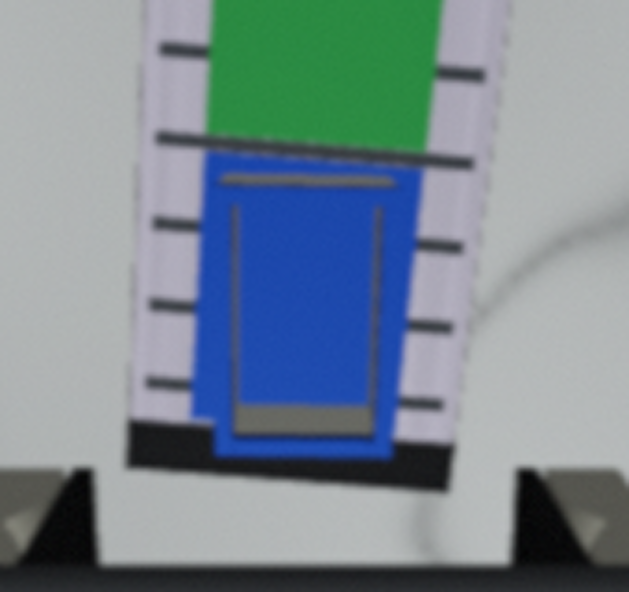

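```bash
python3 panfit.py w16 3.7 "(170,100)" "[(215,186),(398,188),(391,459),(214,458),(233,436),(374,437)]"
```

```text
pan [ 0.52403641 -0.09292479  0.11918437] [0.58477626 0.50883129 1.16778481 1.53475048 0.88924751 1.00089169]
tool [[ 11.73845823   0.97196233 119.2546545 ]] dyaw -0.012147858058173588
4 0.4 18.4 -0.0002 0 0.0042; 4 0.3 18.4 -0.0002 0 0.0042; 4 0.3 18.3 -0.0002 0 0.0042
```

Call:
step_arm:
  commands: "4 0.4 18.4 0 0 0.0042; 4 0.3 18.4 0 0 0.0042; 4 0.3 18.3 0 0 0.0042; 0 0 0 0 0 0; 0 0 0 0 0 0"

```text
t: 24.22
eef_pos: [0.5244, -0.0931, 0.1154]
ee_rot: [-3.141, -0.0, -1.452]
force: [-0.3, -0.3, -0.3]
width: 0.0697
```

```bash
python3 look.py w17 130 60 390 256 3
```

```text
24.225 [ 0.52436618 -0.09307051  0.11542528] [-3.14101985e+00 -1.85363193e-04 -1.45156770e+00] 0.06970447477898291
```

View pics/w17c.png

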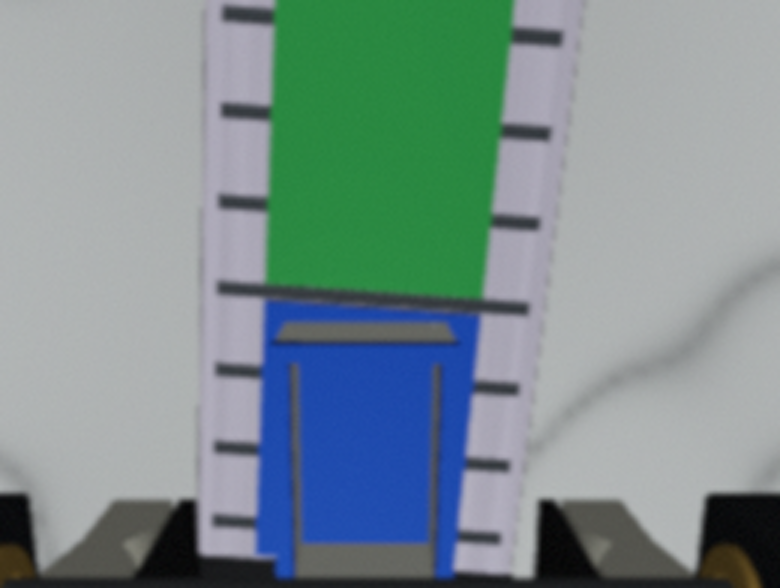

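Call:
step_arm:
  commands: "0.6 0.3 18 0 0 0; 0 0 22 0 0 0; 0 0 16 0 0 0; 0 0 6 0 0 0; 0 0 0 0 0 0"

```text
t: 24.9
eef_pos: [0.5238, -0.094, 0.0532]
ee_rot: [-3.141, -0.0, -1.452]
force: [-0.1, 0.5, 0.7]
width: 0.0697
```

Call:
step_arm:
  commands: "0 0 0 0 0 0; 0 0 0 0 0 0; 0 0 0 0 0 0; 0 0 0 0 0 0"
  jaw: 30

```text
t: 25.4
eef_pos: [0.524, -0.0941, 0.0534]
ee_rot: [-3.141, -0.0, -1.452]
force: [0.1, 0.9, 4.0]
width: 0.0459
```

```bash
python3 - <<'E'
from h import *
s=get_state(); print(s["eef_pos"],s["ee_rot"],s["width"],s["force"])
sp=dict(s); sp["eef_pos"]=np.array([*s["eef_pos"][:2],.16])
plan([.5748,.1037,.15],-np.pi/2+.23,5,sp)
E
```

```text
[ 0.52398989 -0.09411027  0.05335178] [-3.14057012e+00 -5.62032799e-05 -1.45228901e+00] 0.04592900341661927 [0.14393663 0.85733967 4.02017859]
-38.1 -14.8 2 -0.0002 -0 -0.0223; -37.7 -15.6 2 -0.0002 -0 -0.0223; -37.4 -16.4 2 -0.0002 -0 -0.0223; -37 -17.3 2 -0.0002 -0 -0.0223; -36.6 -18.1 2 -0.0002 -0 -0.0223
```

Call:
step_arm:
  commands: "0 0 -20 0 0 0; 0 0 -40 0 0 0; 0 0 -45 0 0 0; -38 -14.8 2 0 0 -0.0223; -37.7 -15.6 2 0 0 -0.0223; -37.4 -16.4 2 0 0 -0.0223; -37 -17.3 2 0 0 -0.0223; -36.6 -18.1 2 0 0 -0.0223"

```text
t: 26.4
eef_pos: [0.5741, 0.1046, 0.1474]
ee_rot: [3.141, -0.0, -1.34]
force: [-0.2, -0.5, -1.2]
width: 0.0458
```

Call:
step_arm:
  commands: "0 0 25 0 0 0; 0 0 36 0 0 0; 0 0 0 0 0 0; 0 0 0 0 0 0"

```text
t: 26.9
eef_pos: [0.5749, 0.1035, 0.0877]
ee_rot: [-3.141, -0.0, -1.341]
force: [0.9, -0.0, -1.7]
width: 0.0454
```

```bash
python3 look.py w18 130 0 390 240 2.5;  python3 -c "
from h import *
g=grab_frame('side'); crop(g,180,100,310,190,6,'s18c.png')"
```

```text
26.9 [0.57485625 0.10349134 0.08768735] [-3.14119598e+00 -2.90239231e-04 -1.34080087e+00] 0.04541823679325667
```

View pics/w18c.png

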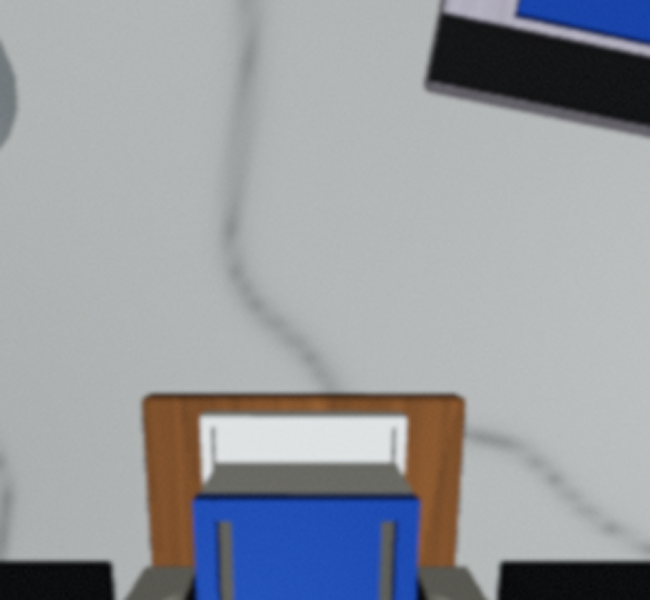

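View pics/s18c.png

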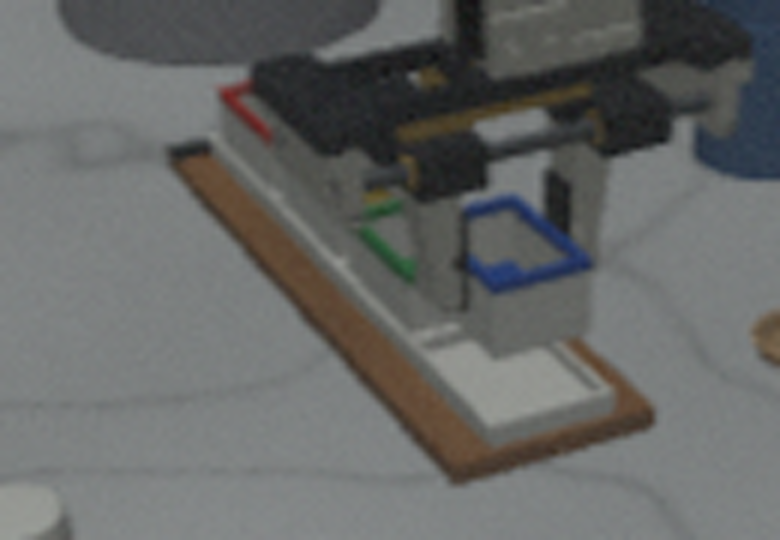

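```bash
python3 - <<'E'
from h import *
f,s=np.load("w18.npy",allow_pickle=True)
t=tl(toplane(f,un([(199,416),(407,416)],2.5,(130,0)),.023,s),s); print(t, t.mean(0)-[41.75,0,0])
z=s["eef_pos"][2]-.0023
for q,h in (([(192,497.5),(417,496)],z),([(213,464),(399,464)],z-.036)):
    t=tl(toplane(f,un(q,2.5,(130,0)),h,s),s); print(t.mean(0)-[35,0,0])
E
```

```text
[[ 41.22319603 -29.89836309  64.71117818]
 [ 41.20794168  30.65028923  64.68715543]] [-0.53443115  0.37596307 64.6991668 ]
[-0.32219387  0.97289991  2.30967921]
[-1.8963189   1.26593397 38.30911045]
```

Call:
step_arm:
  commands: "0.3 -0.3 9 0 0 0; 0 0 10 0 0 0; 0 0 8 0 0 0; 0 0 5 0 0 0; 0 0 2 0 0 0; 0 0 0 0 0 0"

```text
t: 27.75
eef_pos: [0.5744, 0.1031, 0.0534]
ee_rot: [3.141, -0.0, -1.341]
force: [-3.9, -0.6, 5.4]
width: 0.046
```

```bash
python3 look.py w19 130 0 390 240 2.5; python3 -c "
from h import *
print(get_state()['force'])"
```

```text
27.75 [0.57444223 0.10306578 0.0533734 ] [ 3.14099793e+00 -3.38194202e-04 -1.34073928e+00] 0.046006799217930626
[-3.78556852 -0.55419406  5.44386381]
```

View pics/w19c.png

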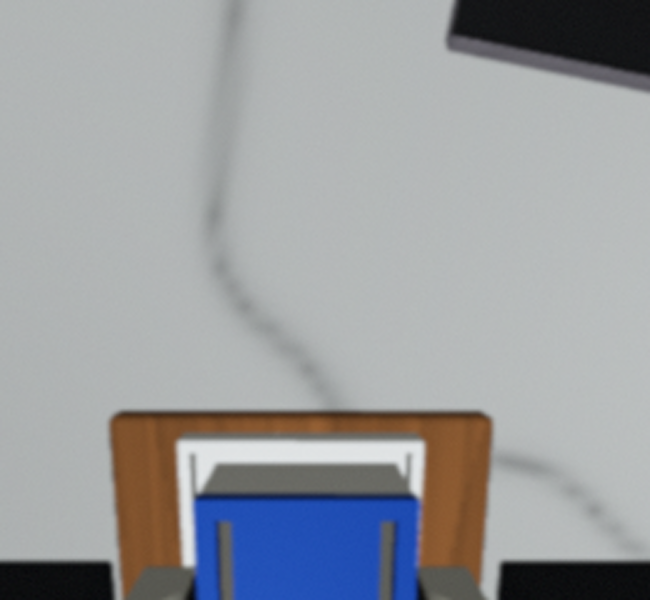

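The blue pan is seated and centred in its tray at the same height as its grasp, so I'll release, lift and move clear.

Call:
step_arm:
  commands: "0 0 -0.2 0 0 0; 0 0 0 0 0 0; 0 0 0 0 0 0; 0 0 0 0 0 0"
  jaw: 70

```text
t: 28.3
eef_pos: [0.5748, 0.1033, 0.053]
ee_rot: [3.142, -0.0, -1.341]
force: [0.3, 0.5, -0.0]
width: 0.0698
```

Call:
step_arm:
  commands: "0 0 -25 0 0 0; 0 0 -45 0 0 0; 0 0 -50 0 0 0; 40 10 -20 0 0 0; 50 10 -10 0 0 0; 50 10 0 0 0 0; 40 10 0 0 0 0; 0 0 0 0 0 0"

```text
t: 29.3
eef_pos: [0.5764, -0.0836, 0.203]
ee_rot: [3.141, -0.0, -1.344]
force: [0.2, -0.2, 0.5]
width: 0.0702
```

```bash
python3 - <<'E'
from h import *
s=get_state(); print(s["eef_pos"],s["width"],s["force"])
f=grab_frame("top"); np.save("topf.npy",f,allow_pickle=True); cv2.imwrite("pics/topf.png",f["frame"][:,:,::-1]); crop(f,80,135,250,225,4.7,"boardf.png")
g=grab_frame("side"); crop(g,180,90,310,190,6,"sf.png")
E
```

```text
[ 0.57635545 -0.08362441  0.20295238] 0.07016508294789216 [ 0.20942245 -0.24834321  0.49480321]
```

View pics/boardf.png

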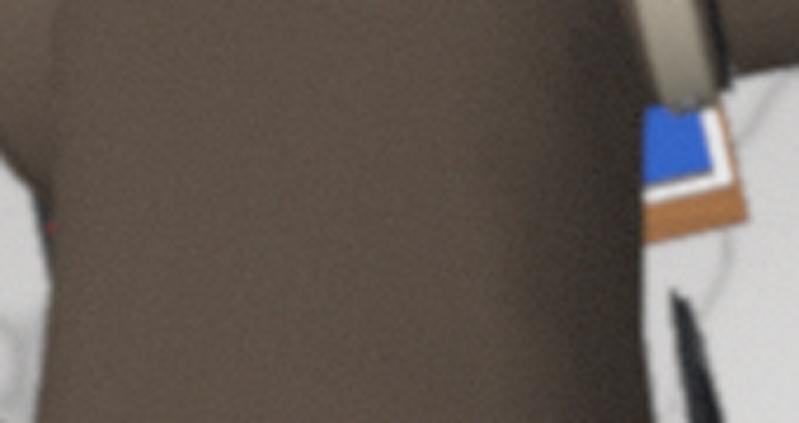

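View pics/sf.png

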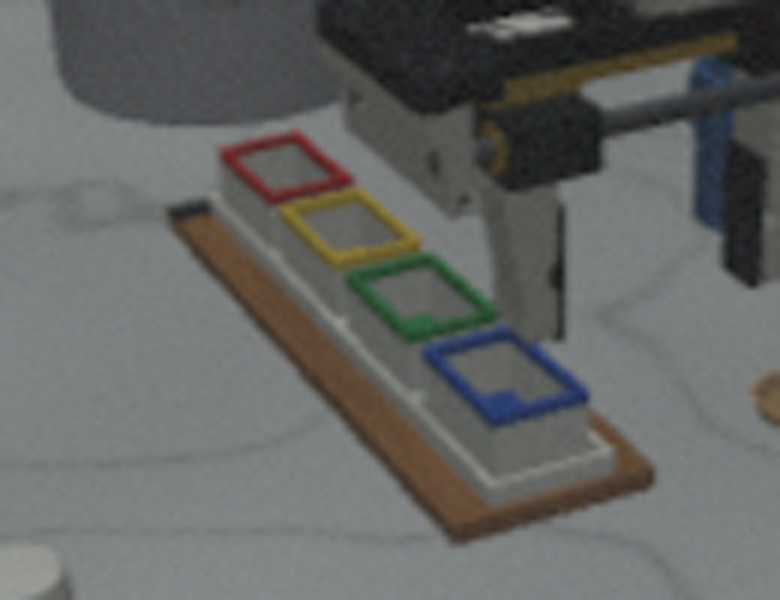

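View pics/topf.png

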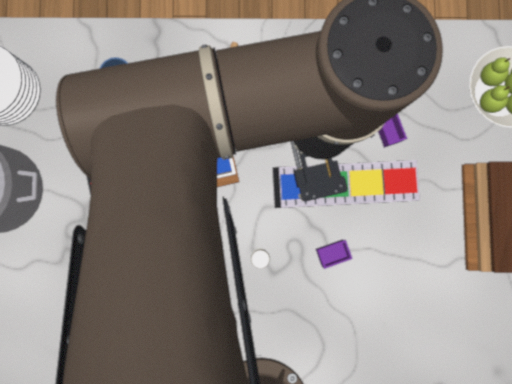

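The side view shows red, yellow, green and blue seated in a level row from the black end. I'll move the arm out of the way for a clear top view.

Call:
step_arm:
  commands: "50 30 -5 0 0 0; 55 30 0 0 0 0; 55 30 0 0 0 0; 55 30 0 0 0 0; 55 30 0 0 0 0; 55 30 0 0 0 0; 0 0 0 0 0 0; 0 0 0 0 0 0"

```text
t: 30.4
eef_pos: [0.476, -0.4373, 0.2076]
ee_rot: [3.141, 0.001, -1.341]
force: [0.2, 1.0, -0.5]
width: 0.0701
```

```bash
python3 - <<'E'
from h import *
s=get_state(); print(s["eef_pos"],s["force"])
f=grab_frame("top"); np.save("topf.npy",f,allow_pickle=True); crop(f,80,135,250,225,4.7,"boardf.png")
E
```

```text
[ 0.47602253 -0.43728191  0.20761695] [ 0.2381071   0.96689983 -0.48250587]
```

View pics/boardf.png

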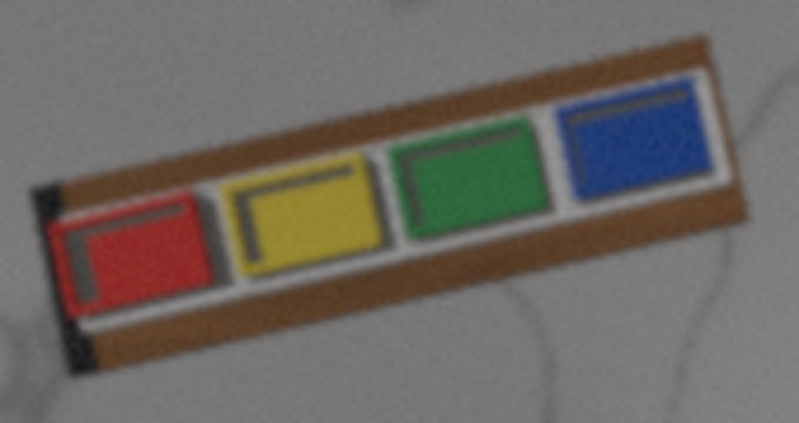

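```bash
python3 - <<'E'
from h import *
f=np.load("topf.npy",allow_pickle=True).item(); o=(80,135)
b,e=fit(f,None,un([(707,36),(748,219),(72,376),(32,187)],4.7,o),[(.05,-.178),(-.05,-.178),(-.05,.178),(.05,.178)],.012,[.54,.23,.23]); print(b,e)
Q={"red":[(193,190),(215,286),(70,318),(50,223)],"yellow":[(364,152),(386,247),(242,279),(222,184)],"green":[(533,116),(553,211),(412,241),(389,146)],"blue":[(692,77),(715,172),(577,203),(556,107)]}
for n,q in Q.items():
    v,e=fit(f,None,un(q,4.7,o),PAN,.051,[.54,.2,.23])
    d=v[:2]-b[:2]; c,t=np.cos(b[2]),np.sin(b[2]); print(n,"outline-frame x,y mm",(c*d[0]+t*d[1])*1e3,(-t*d[0]+c*d[1])*1e3,"dyaw",v[2]-b[2],e.max())
E
```

```text
[0.54673738 0.23491238 0.22597301] [0.4953803  0.65180321 0.49847838 0.25114783]
red outline-frame x,y mm -2.411767101390471 120.16655353863027 dyaw 0.0020118273931835073 0.7982277613155884
yellow outline-frame x,y mm -2.5646295655039566 34.78364838535294 dyaw -0.0008117108576767285 0.7102053327183121
green outline-frame x,y mm -3.208018170768819 -49.38086924425602 dyaw -0.009896368479936024 0.896507666982899
blue outline-frame x,y mm -2.449193448149766 -131.8355092581789 dyaw -0.002406190884874787 0.6941473515909148
```

```bash
python3 -c "
from station import *
print(job_done())"
```

```text
the job is handed in; nothing more can be done
None
```

All four pans are in the serving board's trays in reverse order, released, and the job is handed in at about 30.5 s of the 96 s allowed. Blue stood nearest the rack's black end, so it went into the tray farthest from the board's black end. Green is next to it, then yellow, with red nearest the board's black end. I left the purple look-alikes alone.

**What the checks showed:**
- **Height:** each pan reached the tray floor with the gripper at about the height it had when it gripped the pan. The contact force was 4–15 N and fell to about zero on release.
- **Position:** the last side and top pictures show all four pans seated inside the tray walls. They are about 84 mm apart and within 0.01 rad of the row. The gripper is open and well clear of everything.

**What disagreed:**
- **Sideways offset:** the last top-camera fit puts all four pans about 2.5–3 mm to one side of the board's outline. The wrist camera showed them centred to about 1 mm before lowering. I put this down to the top camera's 2 mm calibration error, and even if it is real it is inside the 8 mm limit.
- **Contact force:** lowering the pans gave small sideways forces, up to 7 N with the yellow one.

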